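# Set out a sample of bottle caps along the metal rule

### The job

Set out the sample of bottle caps for its size check: tip every cap out of the jug into the specimen tray and stand the empty jug upright on its round mat again, and lay the metal rule on the white board flush along the fence, with neither end past the fence. Only when the jug, the tray of caps and the rule are ready, move the caps one by one onto the board so that each lies flat and touches the long free edge of the rule, in one row within the rule's length. The rule must still be flush at the end; leave the water bottle, the brass weight and the caliper alone.

Things in the scene. Friction and masses are not known exactly. Their poses are not given: they have to be found in the camera images.
- board: white measuring board fixed to the bench, 130 mm deep (x) and 360 mm long (y), its top 12 mm above the bench. An aluminium fence 18 mm wide and 16 mm high stands on it along the whole far (+x) long edge. Origin: centre of the underside; x points from the near edge to the fence, y along the fence
- fence (a point): middle of the fence's face that looks back over the board, at the height of the board's top; same axes as the board: x points into the fence, y along it. The free board reaches 112 mm from here in -x, and the fence 180 mm either way in y
- rule: aluminium rule, a thick flat straightedge 300 x 30 x 10 mm, 240 g, black scale marks along both long edges of both faces (both edges and faces are alike); it lies on the bench in front of the board. Origin: centre of the underside; x along its length, y across. Flush along the fence its centre is 15 mm from the fence's face
- tray: shallow bright metal specimen tray fixed to the bench, outside 180 (x) x 230 (y) mm and 12 mm high, walls 3 mm, floor 3 mm thick. Origin: centre of the underside
- mat: grey-blue round rubber mat stuck to the bench, 150 mm across, 3 mm thick, where the jug stands. Origin: centre of the underside
- jug: frosted clear plastic jug, open top, 135 mm tall, outside 100 mm across at the foot and 123 mm at the rim, wall 3 mm, floor 4 mm, 150 g, with the caps loose on its floor. Blue handle on its +y side, small spout on the -y side. Slippery inside: the caps begin to slide out once it is tipped about 100 degrees from upright, and 115 to 130 degrees empties it. Origin: centre of the underside, z up through the mouth
- jug_handle (a point): middle of the handle's upright bar, 92 mm from the jug's axis, 73 mm above the jug's underside. The bar is 16 mm thick (jug's x), 12 mm wide (jug's y), 82 mm tall (z), with 30 mm of free space between bar and jug wall; a gripper that pinches it across its 16 mm must lean outwards, away from the jug, to clear the rim
- jug_mouth (a point): centre of the jug's mouth, at the height of the rim, 135 mm above its underside
- bottle: bystander: full small water bottle, 62 mm across, 200 mm tall, blue cap. Origin: centre of the underside
- weight: bystander: brass check weight with a knob, 38 mm across, 62 mm tall. Origin: centre of the underside
- caliper: bystander: digital caliper lying flat, 200 mm long (y), 12 mm high. Origin: centre of the underside
- cap0: blue plastic bottle screw cap, a plain disc 38 mm across and 20 mm tall, solid top, hollow below, smooth, 12 g; may lie either way up; may be absent (None). Origin: centre of its open underside; z along its axis, out through the closed top
- cap1: blue plastic bottle screw cap, a plain disc 38 mm across and 20 mm tall, solid top, hollow below, smooth, 12 g; may lie either way up; may be absent (None). Origin: centre of its open underside; z along its axis, out through the closed top
- cap2: blue plastic bottle screw cap, a plain disc 38 mm across and 20 mm tall, solid top, hollow below, smooth, 12 g; may lie either way up; may be absent (None). Origin: centre of its open underside; z along its axis, out through the closed top
- cap3: blue plastic bottle screw cap, a plain disc 38 mm across and 20 mm tall, solid top, hollow below, smooth, 12 g; may lie either way up; may be absent (None). Origin: centre of its open underside; z along its axis, out through the closed top
- cap0_center (a point): centre of cap0, on its axis halfway up (10 mm from either face)
- cap1_center (a point): centre of cap1, on its axis halfway up (10 mm from either face)
- cap2_center (a point): centre of cap2, on its axis halfway up (10 mm from either face)
- cap3_center (a point): centre of cap3, on its axis halfway up (10 mm from either face)
Not all that is in view belongs to the job. What is shaped like the cap0 but green is not meant.

How it is judged:
On the way, in this order (a step that is already met when the one before it is completed fails the run):
1. the jug is tipped right over above the tray (angle between jug's own z axis and vertical above 1.4 rad and horizontal distance between jug_mouth and tray below 0.17 m), for 0.1 s.
2. everything is ready: all caps in the tray, the empty jug released and upright on its mat, the rule flush along the fence (x of cap0_center in the frame of tray between -0.088 and 0.088 m and y of cap0_center in the frame of tray between -0.113 and 0.113 m and z of each of cap0_center, cap1_center, cap2_center, cap3_center in the frame of tray below 0.07 m and x of cap1_center in the frame of tray between -0.088 and 0.088 m and y of cap1_center in the frame of tray between -0.113 and 0.113 m and x of cap2_center in the frame of tray between -0.088 and 0.088 m and y of cap2_center in the frame of tray between -0.113 and 0.113 m and x of cap3_center in the frame of tray between -0.088 and 0.088 m and y of cap3_center in the frame of tray between -0.113 and 0.113 m and angle between jug's own z axis and vertical below 0.1 rad and horizontal distance between jug and mat below 0.025 m and height (world z) of jug below 0.006 m and linear speed of each of jug, rule below 0.02 m/s and contact force between the fingers and jug below 1 N and x of rule in the frame of fence between -0.0172 and 0 m and angle between the x axis of rule and the y axis of board, either way round below 0.012 rad and y of rule in the frame of fence between -0.032 and 0.032 m and angle between the z axis of rule and the z axis of board, either way round below 0.05 rad and z of rule in the frame of fence between -0.005 and 0.005 m), for 0.2 s.
At the end, for the whole second after the job is handed in: Rule flat, edge within about 2 mm of the fence, parallel within 0.012 rad, not past its ends; every cap flat on the board, within 3.5 mm of the rule's free edge, centre 8 mm or more inside its ends; jug upright, within 25 mm of its mat's middle; all released and at rest (x of cap0_center in the frame of fence between -0.0525 and -0.04 m and y of cap0_center in the frame of fence between -0.145 and 0.145 m and angle between the z axis of each of cap0, cap1, cap2, cap3 and the z axis of board, either way round below 0.1 rad and z of cap0_center in the frame of fence between 0.005 and 0.015 m and linear speed of each of cap0, cap1, cap2, cap3, rule, jug below 0.02 m/s and x of cap0_center in the frame of rule between -0.142 and 0.142 m and x of cap1_center in the frame of fence between -0.0525 and -0.04 m and y of cap1_center in the frame of fence between -0.145 and 0.145 m and z of cap1_center in the frame of fence between 0.005 and 0.015 m and x of cap1_center in the frame of rule between -0.142 and 0.142 m and x of cap2_center in the frame of fence between -0.0525 and -0.04 m and y of cap2_center in the frame of fence between -0.145 and 0.145 m and z of cap2_center in the frame of fence between 0.005 and 0.015 m and x of cap2_center in the frame of rule between -0.142 and 0.142 m and x of cap3_center in the frame of fence between -0.0525 and -0.04 m and y of cap3_center in the frame of fence between -0.145 and 0.145 m and z of cap3_center in the frame of fence between 0.005 and 0.015 m and x of cap3_center in the frame of rule between -0.142 and 0.142 m and x of rule in the frame of fence between -0.0172 and 0 m and angle between the x axis of rule and the y axis of board, either way round below 0.012 rad and y of rule in the frame of fence between -0.032 and 0.032 m and angle between the z axis of rule and the z axis of board, either way round below 0.05 rad and z of rule in the frame of fence between -0.005 and 0.005 m and angle between jug's own z axis and vertical below 0.1 rad and horizontal distance between jug and mat below 0.025 m and height (world z) of jug below 0.006 m and contact force between the fingers and jug below 1 N); the robot touches nothing.
It fails at once if the bottle is moved or knocked over (distance of bottle from where it was at the start of the episode above 0.03 m or angle between bottle's own z axis and vertical above 0.5 rad).
It fails at once if the weight is moved or knocked over (distance of weight from where it was at the start of the episode above 0.03 m or angle between weight's own z axis and vertical above 0.5 rad).
It fails at once if the caliper is moved or knocked over (distance of caliper from where it was at the start of the episode above 0.03 m or angle between caliper's own z axis and vertical above 0.5 rad).
Of cap0, cap1, cap2, cap3 only 3 to 4 are there at a start; the rules pass over those that are not, and their reading is None.
At some moment in a run one of rule, cap0, cap1, cap2, cap3 may be knocked a few centimetres aside while the robot is not near it.
It also fails if it takes over 210 s, if anything falls off the work surface, if the arm or the gripper's body presses on something with over 40 N, if the wrist force passes 120 N, or if a joint passes its speed limit or range.

### The arm

A 7-joint arm with a two-finger parallel gripper is mounted at the origin on the work surface. World frame = base frame: x ahead of the robot, y to its left, z up, the work surface at z = 0. Lengths are in m, angles in rad, forces in N, time in s.
With the tool pointing down it reaches from about 0.4 to 0.875 m from the base axis. Payload 19.3 kg.
Tool frame: the origin (TCP) lies at the very end of the fingers, on their centre line; the grasp point (between the pads) lies 19 mm behind it; z points along the fingers, y is the direction in which the jaws open and shut (so a half turn about z gives the same grasp; the last joint's range is limited). The gripper opens to 85 mm and grips with 20 to 120 N. Pads are 22 mm wide; open, the fingers measure 114 mm over their backs; the gripper's body (76 mm by 85 mm) begins 54 mm behind the grasp point. The pads swing forward as they close: fully open they stand 13 mm farther back than shut.
Start: joints at [1.174, 0.521, -0.036, 1.599, 0.021, 1.021, -0.113], TCP at [0.201, -0.592, 0.231] pointing down, gripper open.
Joint ranges: [-2.91, 2.91], [-0.3, 2.13], [-1.5, 1.42], [0.17, 2.43], [-1.26, 4.41], [0.16, 1.93], [-2.52, 2.52]. Speed limits (rad/s): [1.89, 1.89, 2.39, 2.39, 3.01, 3.01, 3.01].

### API

Orientations are given as a rotation vector (axis times angle).
In Python, from bench import sense, viewer, workorder gives the robot as it stands.
- The arm moves only by the shell command python3 -m crank 'ROWS' [FORCE]. ROWS is JSON, a list of rows, each an object of numbers: "ax", "ay", "az": the turn, a rotation vector about the tool's x, y, z scaled (see below); "tx", "ty", "tz": the shift along the tool's x, y, z scaled (see below); "gripper": the gripper's target within -1 to 1 (fully open at 1, half-way at 0, shut at -1). A call has exactly 8 rows; each row shifts and turns the commanded pose from where the row before left it, along the tool's axes as they then stand; what a row does not reach is not made up. The controller multiplies each number of a shift by 0.3 m and each number of a turn by 0.08 rad. A row lasts 1/10 s, in which the tool goes at most 50 mm and 8.59 degrees, less where a joint would pass 70% of its speed; a pose out of reach is approached as far as the arm can. A call with a number of a shift or a turn outside -1 to 1 is refused whole. A call with a gripper value outside its range is refused whole. The fingers move at their own pace and stop on an object; FORCE is the grip in N (left out, the last holds). Time passes only in rows, so rows that do not move let the fingers close, or fill a call up. It gives the time, the measured TCP pose, the force and the opening at its end, in the units of the state.
- sense(): the state, without advancing time (a new reading comes with each control period).
- viewer.capture(name): name is "scene" or "top"; returns (picture, depth): 480x640x3 uint8, red, green, blue; 480x640 float32, m along the optical axis (not along the pixel's ray), 0 where there is no reading.
- viewer.get_calibration(name): a dict with "mtx" (3x3 intrinsics, pixels), "camera_from_world" (4x4, takes a point from world to camera coordinates). Camera axes: x right, y up, looking along -z (the intrinsics and any distortion apply to the point x, -y, -z); pixel columns grow to the right and rows downward; lengths in m; the calibration is good to about 2 mm. A picture is of the moment at which its call begins. get_calibration takes no time and is no camera call.
- workorder.finish_job(): hands the job in, once; it reports no verdict.
The state is a dict: "clock": time; "q": joint angles; "joint_velocities": joint speeds; "joint_torque": joint torques, N m; "tool_pos": TCP position; "orientation": TCP orientation; "force": force on the tool from outside, world axes, zero at the start; "wrist_torque": the same for the moment, N m; "finger_gap": finger opening in m.
Only numpy, scipy, OpenCV 4.12 (cv2) and the standard library are available. Lean on these libraries where they do the work, as an engineer would, in place of code of your own. Each camera call takes 0.05 s, during which the arm holds its last target. There are 200 camera calls.

## Working session

There is one attempt and no reset: what is moved stays moved. The work goes in short steps, Python scripts to look and compute and a shell command to move; the robot and the scene stay as the last step left them, time stands still between calls to the robot, and variables do not carry over. Pictures are saved under pics/ and viewed, about 12 in all and at most 16, crops included, and the job is handed in when it is done.

```bash
ls; mkdir -p pics; cat > h.py <<'E'
import numpy as np, cv2
from scipy.spatial.transform import Rotation as R
from bench import sense, viewer, workorder
def cal(n):
    c=viewer.get_calibration(n); return np.array(c["mtx"]),np.array(c["camera_from_world"]),c
def ray(n,uv):
    K,T,_=cal(n); Ti=np.linalg.inv(T)
    d=np.linalg.inv(K)@np.array([uv[0],uv[1],1.]); d=np.array([d[0],-d[1],-d[2]])
    return Ti[:3,3],Ti[:3,:3]@d
def onplane(n,uv,z):
    o,d=ray(n,uv); return o+d*(z-o[2])/d[2]
def cloud(n,depth):
    K,T,_=cal(n); v,u=np.mgrid[:480,:640]; Ti=np.linalg.inv(T)
    p=np.stack([(u-K[0,2])/K[0,0]*depth,-(v-K[1,2])/K[1,1]*depth,-depth],-1)
    return p@Ti[:3,:3].T+Ti[:3,3]
def snap(name,fn):
    p,d=viewer.capture(name); cv2.imwrite(f"pics/{fn}.png",p[:,:,::-1]); np.save(f"pics/{fn}.npy",d); return p,d
def step(pos,rv=None):
    "shift in tool axes units and rotation units to target"
    s=sense(); Rt=R.from_rotvec(s["orientation"]); d=Rt.inv().apply(np.array(pos)-s["tool_pos"])/0.3
    print("shift units",d.round(3))
    if rv is not None: print("turn units",((Rt.inv()*R.from_rotvec(rv)).as_rotvec()/0.08).round(2))
E
python3 - <<'E'
from h import *
s=sense(); print(s)
print(R.from_rotvec(s["orientation"]).as_matrix().round(3))
for n in("scene","top"):
    snap(n,n+"0"); K,T,c=cal(n); print(n,K.round(1).tolist(),np.linalg.inv(T)[:3].round(3).tolist(),[k for k in c])
E
```

```text
pics
{'clock': 0.0, 'q': array([ 1.17382322,  0.52204921, -0.03632261,  1.59999484,  0.02118822,
        1.02109923, -0.11280393]), 'joint_velocities': array([ 5.64668000e-04,  4.09021084e-04,  5.70198597e-04,  8.36330951e-05,
        1.62257149e-03,  1.11686649e-03, -3.26920892e-04]), 'joint_torque': array([ 2.82152563e-03, -9.27092314e+01,  1.98036723e+00, -3.69930124e+01,
        1.77401322e-02,  8.25597032e-03, -2.86361910e-05]), 'tool_pos': array([ 0.20047524, -0.59161968,  0.23070857]), 'orientation': array([-3.09863867e+00, -5.10790645e-01,  4.14118916e-04]), 'force': array([ 0.07792913, -0.40097431, -0.03893884]), 'wrist_torque': array([-0.02591102,  0.00974915, -0.06100647]), 'finger_gap': 0.08547933728139887}
[[ 0.947  0.321 -0.   ]
 [ 0.321 -0.947  0.001]
 [-0.    -0.001 -1.   ]]
scene [[473.8, 0.0, 317.7], [0.0, 473.8, 240.0], [0.0, 0.0, 1.0]] [[-0.28, -0.535, 0.797, 1.722], [0.96, -0.136, 0.246, 0.31], [-0.023, 0.834, 0.551, 0.908]] ['mtx', 'camera_from_world']
top [[574.7, 0.0, 325.0], [0.0, 574.7, 235.0], [0.0, 0.0, 1.0]] [[0.02, 0.994, -0.11, 0.425], [-1.0, 0.019, -0.012, -0.042], [-0.01, 0.11, 0.994, 1.511]] ['mtx', 'camera_from_world']
```

View pics/top0.png

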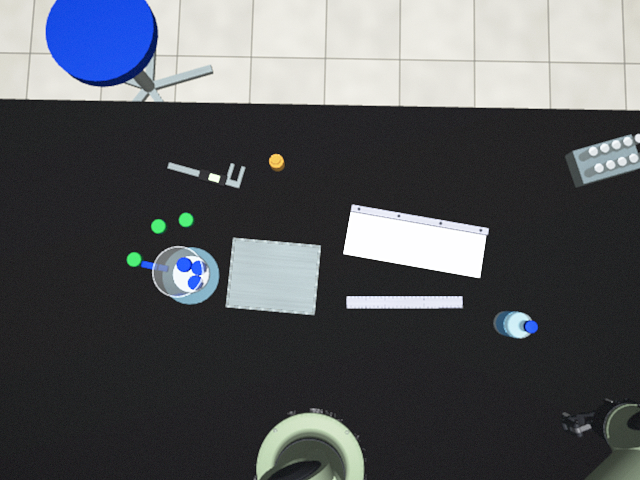

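View pics/scene0.png

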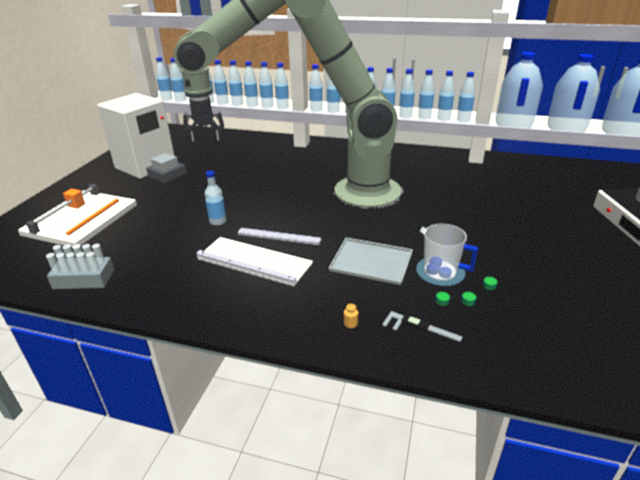

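Top view: the jug is at about (185,272) with its handle pointing left to (148,265). The tray is at (273,276), the board at (416,241) with the fence on its upper edge, and the rule at (404,302). The bottle is at (517,325), the weight at (276,161) and the caliper at (210,175). Three green caps at (158,226), (186,220) and (134,259) are not part of the job. At least three blue caps are inside the jug. Next I'll measure.

```bash
cat >> h.py <<'E'
def rect(mask,n,z):
    c=max(cv2.findContours(mask.astype(np.uint8),cv2.RETR_EXTERNAL,cv2.CHAIN_APPROX_NONE)[0],key=cv2.contourArea)
    pts=np.array([onplane(n,p[0],z)[:2] for p in c],np.float32)
    return cv2.minAreaRect(pts)
def roi(m,x0,x1,y0,y1):
    r=np.zeros_like(m); r[y0:y1,x0:x1]=m[y0:y1,x0:x1]; return r
E
python3 - <<'E'
from h import *
p=cv2.imread("pics/top0.png"); g=p.min(2)
hsv=cv2.cvtColor(p,cv2.COLOR_BGR2HSV)
print("board",rect(roi(g>110,335,495,198,285),"top",0.014))
print("rule",rect(roi(g>110,335,475,288,315),"top",0.010))
print("tray",rect(roi(g>80,222,330,230,325),"top",0.012))
mat=roi((hsv[...,0]>90)&(hsv[...,1]>60)&(g>50),150,225,240,310)
blue=(hsv[...,0]>110)&(hsv[...,1]>180)&(hsv[...,2]>80)
for b,nm in((roi(blue,120,165,250,290),"handle"),(roi(blue,166,215,250,300),"caps")):
    n,l,st,ce=cv2.connectedComponentsWithStats(b.astype(np.uint8))
    for i in range(1,n):
        if st[i,4]>5: print(nm,st[i],ce[i].round(1),onplane("top",ce[i],0.11 if nm=="handle" else .03).round(3))
yx=np.argwhere(mat); print("mat extents",yx.min(0),yx.max(0)); r=yx[:,1].argmax(); b=yx[:,0].argmax(); 
print(onplane("top",(yx[r][1],yx[r][0]),.003),onplane("top",(yx[b][1],yx[b][0]),.003))
for z in (.001,):
  for nm,uv in dict(g1=(158,226),g2=(186,220),g3=(134,259),bottlecap=(531,327)).items(): print(nm,onplane("top",uv,.02 if nm[0]=="g" else .2).round(3))
d=np.load("pics/top0.npy"); P=cloud("top",d)
J=P[240:310,120:230].reshape(-1,3); J=J[(J[:,2]>.128)&(J[:,2]<.15)]
print(len(J)); 
if len(J)>5: (c,rr)=cv2.minEnclosingCircle(J[:,:2].astype(np.float32)); print("rim",c,rr,J[:,2].mean())
for uv in((190,272),(273,276),(404,302),(416,245),(134,259),(150,266),(145,264)): print(uv,P[uv[1],uv[0]].round(3))
cr=cv2.resize(p[195:325,110:240],None,fx=5,fy=4.6,interpolation=cv2.INTER_CUBIC)
s=cv2.resize(cv2.imread("pics/scene0.png")[200:320,320:520],None,fx=4,fy=4,interpolation=cv2.INTER_CUBIC)
cv2.imwrite("pics/c1.png",cv2.resize(np.hstack([cv2.resize(cr,(480,480)),cv2.resize(s,(800,480))]),(800,300)))
E
```

```text
board ((0.5802424550056458, -0.26142555475234985), (0.3657320737838745, 0.13516411185264587), 81.08654022216797)
rule ((0.42028433084487915, -0.23245763778686523), (0.030908431857824326, 0.3005891442298889), 1.1712504625320435)
tray ((0.48149269819259644, 0.10892471671104431), (0.23411229252815247, 0.1841733157634735), 86.09626770019531)
handle [141 261  12   9  81] [146.6 264.5] [0.499 0.41  0.11 ]
caps [177 258  25  17 266] [188.7 265.6] [0.502 0.326 0.03 ]
caps [188 276  12  13 110] [193.4 281.4] [0.462 0.312 0.03 ]
mat extents [247 152] [304 219]
[0.48593007 0.25205974 0.003     ] [0.4033966  0.33506656 0.003     ]
g1 [0.605 0.414 0.02 ]
g2 [0.622 0.341 0.02 ]
g3 [0.517 0.472 0.02 ]
bottlecap [ 0.371 -0.494  0.2  ]
366
rim (0.4845407009124756, 0.32020577788352966) 0.06806296110153198 0.1364894365108987
(190, 272) [0.487 0.329 0.002]
(273, 276) [0.481 0.11  0.004]
(404, 302) [ 0.42  -0.232  0.013]
(416, 245) [ 0.568 -0.262  0.018]
(134, 259) [0.517 0.472 0.019]
(150, 266) [0.495 0.398 0.119]
(145, 264) [0.499 0.41  0.12 ]
```

View pics/c1.png

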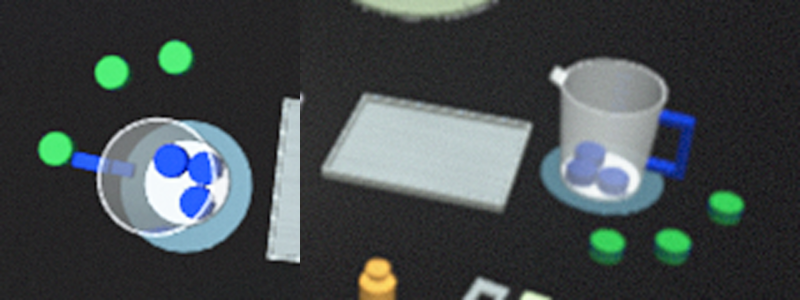

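The jug and mat are at about (0.483, 0.327) and three caps are visible in both views. I'll place the rule first. I'll refine the board's edges and work out the moves.

```bash
cat >> h.py <<'E'
def down(deg):
    a=np.radians(deg); y=np.array([np.cos(a),np.sin(a),0]); z=np.array([0,0,-1.]); return np.stack([np.cross(y,z),y,z],1)
def plan(pos,Rm,N,s0=None):
    "per-row numbers for N equal rows from now (or from s0=(pos,R)) to pose"
    if s0 is None: s=sense(); s0=(s["tool_pos"],R.from_rotvec(s["orientation"]).as_matrix())
    p0,R0=np.array(s0[0]),s0[1]
    m=R.from_matrix(R0.T@Rm).as_rotvec()/N; Rs=R.from_rotvec(m).as_matrix(); S=sum(np.linalg.matrix_power(Rs,k) for k in range(N))
    t=np.linalg.solve(S,R0.T@(np.array(pos)-p0))/0.3
    print(f"N={N} t",t.round(4),"a",(m/.08).round(3),"| mm/row",round(np.linalg.norm(t)*300,1),"deg/row",round(np.degrees(np.linalg.norm(m)),1))
def st():
    s=sense(); M=R.from_rotvec(s["orientation"]).as_matrix(); print("t",round(s["clock"],2),"pos",np.round(s["tool_pos"],4),"z",M[:,2].round(3),"y",M[:,1].round(3),"F",np.round(s["force"],1),"gap",round(s["finger_gap"],4),"q",np.round(s["q"],2))
E
python3 - <<'E'
from h import *
p=cv2.imread("pics/top0.png").astype(float); g=p.min(2)
# near edge: white->black crossing down columns, sub-pixel
E=[]
for u in range(350,478,3):
    c=g[:,u]; v0=int(205+ (u-350)*0.16+15)
    for v in range(v0,290):
        if c[v]>110>=c[v+1]:
            E.append(onplane("top",(u,v+(c[v]-110)/(c[v]-c[v+1])),.012)[:2]);break
E=np.array(E); vx,vy,x0,y0=cv2.fitLine(E.astype(np.float32),cv2.DIST_HUBER,0,.001,.001).ravel()
if vy<0: vx,vy=-vx,-vy
print("near edge dir",vx,vy,"ang",np.degrees(np.arctan2(vy,vx)),"pt",x0,y0)
yb=np.array([vx,vy]); xb=np.array([vy,-vx])
# ends along y: corners
b=cv2.findContours(roi((g>110).astype(np.uint8),335,495,198,285),cv2.RETR_EXTERNAL,cv2.CHAIN_APPROX_NONE)[0]
b=max(b,key=cv2.contourArea)[:,0]
for z in(.012,.028):
    w=np.array([onplane("top",q,z)[:2] for q in b]); l=w@yb; print(z,"y ext",l.min(),l.max(),(l.min()+l.max())/2,"x ext",(w@xb).min(),(w@xb).max())
mid=(w@yb); n0=np.array([x0,y0])@xb
w=np.array([onplane("top",q,.012)[:2] for q in b]); sel=(w@xb)<n0+.03; l=(w@yb)[sel]; m=(l.min()+l.max())/2
f=xb*(n0+.112)+yb*m; print("len",np.ptp(l),"fence pt",f, "xb",xb)
plan([.4203,-.2325,.10],down(1.2),24)
E
```

```text
near edge dir 0.15499187 0.98791575 ang 81.08367 pt 0.5165327 -0.23073925
0.012 y ext -0.3516985161111397 0.014520564357111096 -0.16858897587701432 x ext 0.546325767405744 0.6816731882517251
0.028 y ext -0.3476863347697863 0.014623648851030261 -0.16653134295937802 x ext 0.5450411009421581 0.6789437959277036
len 0.36235998829146393 fence pt [ 0.62425978 -0.26670718] xb [ 0.98791575 -0.15499187]
N=24 t [ 0.0623 -0.0055  0.0182] a [-0.    -0.    -0.659] | mm/row 19.5 deg/row 3.0
```

```bash
cat > plan1.py <<'E'
from h import *
s=sense()
p0=np.array(s["tool_pos"])+[0,0,.072]
plan([.4203,-.2325,.12],down(1.2),24,(p0,R.from_rotvec(s["orientation"]).as_matrix()))
E
python3 -m crank '[{"tz":-0.06},{"tz":-0.06},{"tz":-0.06},{"tz":-0.06},{"gripper":1},{},{},{}]' 60
python3 - <<'E'
from h import *
st(); plan([.4203,-.2325,.28],down(1.2),16)
E
```

```text
t 0.1 pos [ 0.2005 -0.5917  0.2308] z [-0.     0.001 -1.   ] y [ 0.321 -0.947 -0.001] F [ 0.  -0.  -1.1] gap 0.0854 q [ 1.17  0.52 -0.04  1.6   0.02  1.02 -0.11]
N=16 t [ 0.0934 -0.0095 -0.0102] a [-0.001 -0.    -0.988] | mm/row 28.3 deg/row 4.5invalid input
```

```bash
python3 -m crank '[{"ax":0,"ay":0,"az":0,"tx":0,"ty":0,"tz":-0.06,"gripper":1},{"ax":0,"ay":0,"az":0,"tx":0,"ty":0,"tz":-0.06,"gripper":1},{"ax":0,"ay":0,"az":0,"tx":0,"ty":0,"tz":-0.06,"gripper":1},{"ax":0,"ay":0,"az":0,"tx":0,"ty":0,"tz":-0.06,"gripper":1},{"ax":0,"ay":0,"az":0,"tx":0,"ty":0,"tz":0,"gripper":1},{"ax":0,"ay":0,"az":0,"tx":0,"ty":0,"tz":0,"gripper":1},{"ax":0,"ay":0,"az":0,"tx":0,"ty":0,"tz":0,"gripper":1},{"ax":0,"ay":0,"az":0,"tx":0,"ty":0,"tz":0,"gripper":1}]' 60; echo; python3 -m crank '[{"tz":-0.01},{"tz":0},{"tz":0},{"tz":0},{"tz":0},{"tz":0},{"tz":0},{"tz":0}]'
python3 - <<'E'
from h import *
st(); plan([.4203,-.2325,.28],down(1.2),16)
E
```

```text
clock: 0.9
tool_pos: [0.2005, -0.5916, 0.3024]
orientation: [-3.098, -0.511, 0.001]
force: [-0.4, 0.6, -0.5]
finger_gap: 0.0854

t 0.9 pos [ 0.2005 -0.5916  0.3024] z [-0.001  0.001 -1.   ] y [ 0.321 -0.947 -0.001] F [-0.4  0.6 -0.5] gap 0.0854 q [ 1.17  0.46 -0.03  1.51  0.02  1.17 -0.11]
N=16 t [ 0.0933 -0.0095  0.0047] a [-0.001 -0.001 -0.988] | mm/row 28.2 deg/row 4.5invalid input
```

```bash
python3 -m crank '[{"tx":0.0933,"ty":-0.0095,"tz":0.0047,"ax":0,"ay":0,"az":-0.988,"gripper":1},{"tx":0.0933,"ty":-0.0095,"tz":0.0047,"ax":0,"ay":0,"az":-0.988,"gripper":1},{"tx":0.0933,"ty":-0.0095,"tz":0.0047,"ax":0,"ay":0,"az":-0.988,"gripper":1},{"tx":0.0933,"ty":-0.0095,"tz":0.0047,"ax":0,"ay":0,"az":-0.988,"gripper":1},{"tx":0.0933,"ty":-0.0095,"tz":0.0047,"ax":0,"ay":0,"az":-0.988,"gripper":1},{"tx":0.0933,"ty":-0.0095,"tz":0.0047,"ax":0,"ay":0,"az":-0.988,"gripper":1},{"tx":0.0933,"ty":-0.0095,"tz":0.0047,"ax":0,"ay":0,"az":-0.988,"gripper":1},{"tx":0.0933,"ty":-0.0095,"tz":0.0047,"ax":0,"ay":0,"az":-0.988,"gripper":1}]' >/dev/null
python3 -m crank '[{"tx":0.0933,"ty":-0.0095,"tz":0.0047,"ax":0,"ay":0,"az":-0.988,"gripper":1},{"tx":0.0933,"ty":-0.0095,"tz":0.0047,"ax":0,"ay":0,"az":-0.988,"gripper":1},{"tx":0.0933,"ty":-0.0095,"tz":0.0047,"ax":0,"ay":0,"az":-0.988,"gripper":1},{"tx":0.0933,"ty":-0.0095,"tz":0.0047,"ax":0,"ay":0,"az":-0.988,"gripper":1},{"tx":0.0933,"ty":-0.0095,"tz":0.0047,"ax":0,"ay":0,"az":-0.988,"gripper":1},{"tx":0.0933,"ty":-0.0095,"tz":0.0047,"ax":0,"ay":0,"az":-0.988,"gripper":1},{"tx":0.0933,"ty":-0.0095,"tz":0.0047,"ax":0,"ay":0,"az":-0.988,"gripper":1},{"tx":0.0933,"ty":-0.0095,"tz":0.0047,"ax":0,"ay":0,"az":-0.988,"gripper":1}]' >/dev/null
python3 - <<'E'
from h import *
st(); plan([.4203,-.2325,.003],down(1.2),8)
p,d=snap("top","top1")
print(rect(roi(p.min(2)>110,335,475,288,315),"top",0.010))
E
```

```text
t 2.5 pos [ 0.4204 -0.2309  0.2806] z [-0. -0. -1.] y [ 1.     0.027 -0.   ] F [ 0.  -0.4 -0.2] gap 0.0855 q [ 0.76  0.26 -0.46  1.89  0.13  1.02  0.27]
N=8 t [-6.000e-04 -1.000e-04  1.157e-01] a [-0.     0.001  0.01 ] | mm/row 34.7 deg/row 0.0
((0.4252333343029022, -0.34501779079437256), (0.06691157817840576, 0.138515904545784), 1.1633824110031128)
```

```bash
python3 -m crank '[{"tx":-0.005,"ty":0,"tz":0.14,"ax":0,"ay":0,"az":0,"gripper":1},{"tx":0,"ty":0,"tz":0.14,"ax":0,"ay":0,"az":0.1,"gripper":1},{"tx":0,"ty":0,"tz":0.14,"ax":0,"ay":0,"az":0,"gripper":1},{"tx":0,"ty":0,"tz":0.14,"ax":0,"ay":0,"az":0,"gripper":1},{"tx":0,"ty":0,"tz":0.14,"ax":0,"ay":0,"az":0,"gripper":1},{"tx":0,"ty":0,"tz":0.12,"ax":0,"ay":0,"az":0,"gripper":1},{"tx":0,"ty":0,"tz":0.07,"ax":0,"ay":0,"az":0,"gripper":1},{"tx":0,"ty":0,"tz":0.036,"ax":0,"ay":0,"az":0,"gripper":1}]'
python3 -m crank '[{"tx":0,"ty":0,"tz":0,"ax":0,"ay":0,"az":0,"gripper":-1},{"tx":0,"ty":0,"tz":0,"ax":0,"ay":0,"az":0,"gripper":-1},{"tx":0,"ty":0,"tz":0,"ax":0,"ay":0,"az":0,"gripper":-1},{"tx":0,"ty":0,"tz":0,"ax":0,"ay":0,"az":0,"gripper":-1},{"tx":0,"ty":0,"tz":0,"ax":0,"ay":0,"az":0,"gripper":-1},{"tx":0,"ty":0,"tz":0,"ax":0,"ay":0,"az":0,"gripper":-1},{"tx":0,"ty":0,"tz":0,"ax":0,"ay":0,"az":0,"gripper":-1},{"tx":0,"ty":0,"tz":0,"ax":0,"ay":0,"az":0,"gripper":-1}]' 60
python3 - <<'E'
from h import *
st()
E
```

```text
clock: 3.35
tool_pos: [0.4198, -0.2333, 0.0014]
orientation: [-2.203, -2.237, 0.001]
force: [-0.4, -0.1, -0.0]
finger_gap: 0.0853
clock: 4.15
tool_pos: [0.421, -0.235, 0.0042]
orientation: [2.206, 2.234, 0.0]
force: [-2.9, 1.2, 17.6]
finger_gap: 0.0276
t 4.15 pos [ 0.421  -0.235   0.0042] z [ 0.001 -0.001 -1.   ] y [1.    0.013 0.001] F [-2.9  1.2 17.6] gap 0.0276 q [ 0.58  0.7  -0.26  2.1   0.44  0.39 -0.02]
```

```bash
python3 -m crank '[{"tx":0,"ty":0,"tz":-0.03,"ax":0,"ay":0,"az":0,"gripper":-1},{"tx":0,"ty":0,"tz":-0.04,"ax":0,"ay":0,"az":0,"gripper":-1},{"tx":0,"ty":0,"tz":-0.06,"ax":0,"ay":0,"az":0,"gripper":-1},{"tx":0,"ty":0,"tz":-0.06,"ax":0,"ay":0,"az":0,"gripper":-1},{"tx":0,"ty":0,"tz":-0.06,"ax":0,"ay":0,"az":0,"gripper":-1},{"tx":0,"ty":0,"tz":-0.03,"ax":0,"ay":0,"az":0,"gripper":-1},{"tx":0,"ty":0,"tz":0,"ax":0,"ay":0,"az":0,"gripper":-1},{"tx":0,"ty":0,"tz":0,"ax":0,"ay":0,"az":0,"gripper":-1}]' 60
python3 - <<'E'
from h import *
st(); plan([.5600,-.2590,.080],down(-8.92),8); snap("scene","s2")
p=cv2.imread("pics/s2.png")[170:330,140:400]; cv2.imwrite("pics/s2c.png",cv2.resize(p,(780,480)))
E
```

```text
clock: 4.95
tool_pos: [0.4204, -0.2346, 0.0868]
orientation: [2.208, 2.235, -0.0]
force: [0.3, 0.1, -3.1]
finger_gap: 0.0276
t 4.95 pos [ 0.4204 -0.2346  0.0868] z [ 0. -0. -1.] y [1.    0.012 0.   ] F [ 0.3  0.1 -3.1] gap 0.0276 q [ 0.66  0.54 -0.36  2.07  0.34  0.58  0.07]
N=8 t [-0.0066  0.0588  0.0028] a [0.    0.    0.263] | mm/row 17.8 deg/row 1.2
```

View pics/s2c.png

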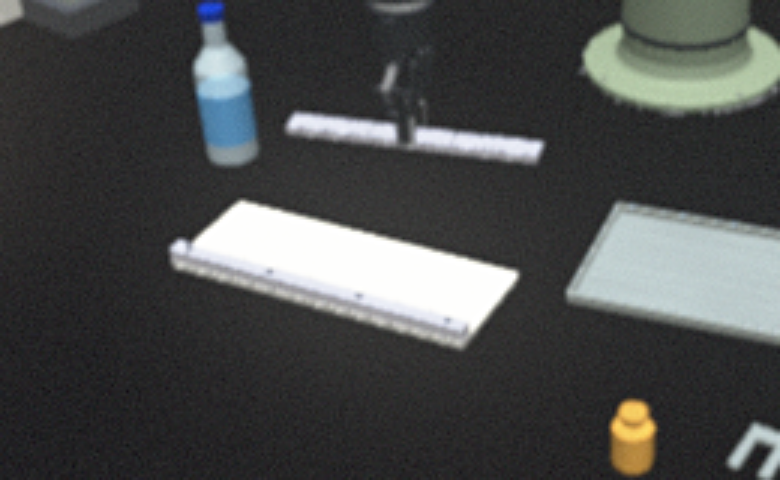

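The rule is held level, crop (290,125) to (540,150), and weighs about 2.9 N. Next I'll carry it over the board and lower it 65 mm short of the fence.

```bash
python3 -m crank '[{"tx":-0.0066,"ty":0.0588,"tz":0.0028,"ax":0,"ay":0,"az":0.263,"gripper":-1},{"tx":-0.0066,"ty":0.0588,"tz":0.0028,"ax":0,"ay":0,"az":0.263,"gripper":-1},{"tx":-0.0066,"ty":0.0588,"tz":0.0028,"ax":0,"ay":0,"az":0.263,"gripper":-1},{"tx":-0.0066,"ty":0.0588,"tz":0.0028,"ax":0,"ay":0,"az":0.263,"gripper":-1},{"tx":-0.0066,"ty":0.0588,"tz":0.0028,"ax":0,"ay":0,"az":0.263,"gripper":-1},{"tx":-0.0066,"ty":0.0588,"tz":0.0028,"ax":0,"ay":0,"az":0.263,"gripper":-1},{"tx":-0.0066,"ty":0.0588,"tz":0.0028,"ax":0,"ay":0,"az":0.263,"gripper":-1},{"tx":-0.0066,"ty":0.0588,"tz":0.0028,"ax":0,"ay":0,"az":0.263,"gripper":-1}]'
python3 -m crank '[{"tx":0,"ty":0,"tz":0.05,"ax":0,"ay":0,"az":0,"gripper":-1},{"tx":0,"ty":0,"tz":0.06,"ax":0,"ay":0,"az":0,"gripper":-1},{"tx":0,"ty":0,"tz":0.06,"ax":0,"ay":0,"az":0,"gripper":-1},{"tx":0,"ty":0,"tz":0.03,"ax":0,"ay":0,"az":0,"gripper":-1},{"tx":0,"ty":0,"tz":0.003,"ax":0,"ay":0,"az":0,"gripper":-1},{"tx":0,"ty":0,"tz":0,"ax":0,"ay":0,"az":0,"gripper":-1},{"tx":0,"ty":0,"tz":0,"ax":0,"ay":0,"az":0,"gripper":-1},{"tx":0,"ty":0,"tz":0,"ax":0,"ay":0,"az":0,"gripper":-1}]'
```

```text
clock: 5.8
tool_pos: [0.5605, -0.2587, 0.0789]
orientation: [-2.387, -2.04, 0.001]
force: [0.1, -1.5, -2.1]
finger_gap: 0.028
clock: 6.6
tool_pos: [0.5606, -0.2592, 0.02]
orientation: [2.387, 2.041, 0.001]
force: [-0.5, -0.5, -2.8]
finger_gap: 0.0277
```

```bash
python3 -m crank '[{"tx":0,"ty":0,"tz":0.006,"ax":0,"ay":0,"az":0,"gripper":-1},{"tx":0,"ty":0,"tz":0.005,"ax":0,"ay":0,"az":0,"gripper":-1},{"tx":0,"ty":0,"tz":0.001,"ax":0,"ay":0,"az":0,"gripper":-1},{"tx":0,"ty":0,"tz":0,"ax":0,"ay":0,"az":0,"gripper":-1},{"tx":0,"ty":0,"tz":0,"ax":0,"ay":0,"az":0,"gripper":1},{"tx":0,"ty":0,"tz":0,"ax":0,"ay":0,"az":0,"gripper":1},{"tx":0,"ty":0,"tz":0,"ax":0,"ay":0,"az":0,"gripper":1},{"tx":0,"ty":0,"tz":0,"ax":0,"ay":0,"az":0,"gripper":1}]'
python3 -m crank '[{"tx":0,"ty":0,"tz":0,"ax":0,"ay":0,"az":0,"gripper":1},{"tx":0,"ty":0,"tz":0,"ax":0,"ay":0,"az":0,"gripper":1},{"tx":0,"ty":0,"tz":-0.06,"ax":0,"ay":0,"az":0,"gripper":1},{"tx":0,"ty":0,"tz":-0.1,"ax":0,"ay":0,"az":0,"gripper":1},{"tx":0,"ty":0,"tz":-0.1,"ax":0,"ay":0,"az":0,"gripper":1},{"tx":0,"ty":0,"tz":-0.05,"ax":0,"ay":0,"az":0,"gripper":1},{"tx":0,"ty":0,"tz":0,"ax":0,"ay":0,"az":0,"gripper":1},{"tx":0,"ty":0,"tz":0,"ax":0,"ay":0,"az":0,"gripper":1}]'
python3 - <<'E'
from h import *
st(); plan([.5225,-.2507,.09],down(-98.92),24);plan([.5225,-.2507,.09],down(81.08),24); 
E
```

```text
clock: 7.4
tool_pos: [0.5603, -0.259, 0.0157]
orientation: [2.387, 2.042, 0.0]
force: [0.4, -0.9, -0.5]
finger_gap: 0.0835
clock: 8.2
tool_pos: [0.56, -0.259, 0.1082]
orientation: [-2.387, -2.042, 0.0]
force: [0.0, 1.0, -0.4]
finger_gap: 0.0852
t 8.2 pos [ 0.56   -0.259   0.1082] z [-0.  0. -1.] y [ 0.988 -0.155 -0.   ] F [ 0.   1.  -0.4] gap 0.0852 q [ 0.56  0.67 -0.32  1.71  0.28  0.81 -0.05]
N=24 t [-0.0038 -0.0046  0.0025] a [-0.     0.     0.818] | mm/row 1.9 deg/row 3.7
N=24 t [ 0.0043 -0.0041  0.0025] a [-0.    -0.    -0.818] | mm/row 1.9 deg/row 3.8
```

```bash
for i in 1 2 3; do python3 -m crank '[{"tx":-0.0038,"ty":-0.0046,"tz":0.0025,"ax":0,"ay":0,"az":0.818,"gripper":1},{"tx":-0.0038,"ty":-0.0046,"tz":0.0025,"ax":0,"ay":0,"az":0.818,"gripper":1},{"tx":-0.0038,"ty":-0.0046,"tz":0.0025,"ax":0,"ay":0,"az":0.818,"gripper":1},{"tx":-0.0038,"ty":-0.0046,"tz":0.0025,"ax":0,"ay":0,"az":0.818,"gripper":1},{"tx":-0.0038,"ty":-0.0046,"tz":0.0025,"ax":0,"ay":0,"az":0.818,"gripper":1},{"tx":-0.0038,"ty":-0.0046,"tz":0.0025,"ax":0,"ay":0,"az":0.818,"gripper":1},{"tx":-0.0038,"ty":-0.0046,"tz":0.0025,"ax":0,"ay":0,"az":0.818,"gripper":1},{"tx":-0.0038,"ty":-0.0046,"tz":0.0025,"ax":0,"ay":0,"az":0.818,"gripper":1}]' >/dev/null; done
python3 - <<'E'
from h import *
st(); plan([.5225,-.2507,.0105],down(-98.92),8)
E
```

```text
t 10.6 pos [ 0.5216 -0.2504  0.0893] z [-0.002  0.    -1.   ] y [-0.158 -0.988  0.   ] F [ 0.5 -0.6 -0.3] gap 0.0855 q [ 0.28  0.64  0.09  1.84 -0.09  0.67 -1.31]
N=8 t [0.0004 0.0001 0.0328] a [ 0.     0.004 -0.004] | mm/row 9.8 deg/row 0.0
```

```bash
python3 -m crank '[{"tx":0,"ty":0,"tz":0.06,"ax":0,"ay":0,"az":0,"gripper":1},{"tx":0,"ty":0,"tz":0.06,"ax":0,"ay":0,"az":0,"gripper":1},{"tx":0,"ty":0,"tz":0.06,"ax":0,"ay":0,"az":0,"gripper":1},{"tx":0,"ty":0,"tz":0.04,"ax":0,"ay":0,"az":0,"gripper":1},{"tx":0,"ty":0,"tz":0.03,"ax":0,"ay":0,"az":0,"gripper":1},{"tx":0,"ty":0,"tz":0.011,"ax":0,"ay":0,"az":0,"gripper":1},{"tx":0,"ty":0,"tz":0,"ax":0,"ay":0,"az":0,"gripper":1},{"tx":0,"ty":0,"tz":0,"ax":0,"ay":0,"az":0,"gripper":1}]'
python3 -m crank '[{"tx":0.015,"ty":0,"tz":0,"ax":0,"ay":0,"az":0,"gripper":1},{"tx":0.02,"ty":0,"tz":0,"ax":0,"ay":0,"az":0,"gripper":1},{"tx":0.02,"ty":0,"tz":0,"ax":0,"ay":0,"az":0,"gripper":1},{"tx":0.02,"ty":0,"tz":0,"ax":0,"ay":0,"az":0,"gripper":1},{"tx":0.02,"ty":0,"tz":0,"ax":0,"ay":0,"az":0,"gripper":1},{"tx":0.02,"ty":0,"tz":0,"ax":0,"ay":0,"az":0,"gripper":1},{"tx":0.02,"ty":0,"tz":0,"ax":0,"ay":0,"az":0,"gripper":1},{"tx":0.02,"ty":0,"tz":0,"ax":0,"ay":0,"az":0,"gripper":1}]'
python3 - <<'E'
from h import *
st(); f=np.array([.62426,-.26671]); s=sense(); print("dist to fence",(f-s["tool_pos"][:2])@[.98792,-.15499])
p,d=snap("top","top2"); cv2.imwrite("pics/top2c.png",cv2.resize(p[190:320,320:510][...,::-1],(760,520),interpolation=cv2.INTER_CUBIC))
E
```

```text
clock: 11.4
tool_pos: [0.5227, -0.2508, 0.0129]
orientation: [3.132, -0.244, 0.001]
force: [-0.2, 0.5, -0.0]
finger_gap: 0.0855
clock: 12.2
tool_pos: [0.5689, -0.2578, 0.0124]
orientation: [-3.132, 0.244, 0.0]
force: [0.1, 0.0, 0.5]
finger_gap: 0.0856
t 12.2 pos [ 0.5689 -0.2578  0.0124] z [-0.  0. -1.] y [-0.155 -0.988 -0.   ] F [0.1 0.  0.5] gap 0.0856 q [ 0.28  0.81  0.08  1.73 -0.1   0.6  -1.31]
dist to fence 0.056042593999931715
```

View pics/top2c.png

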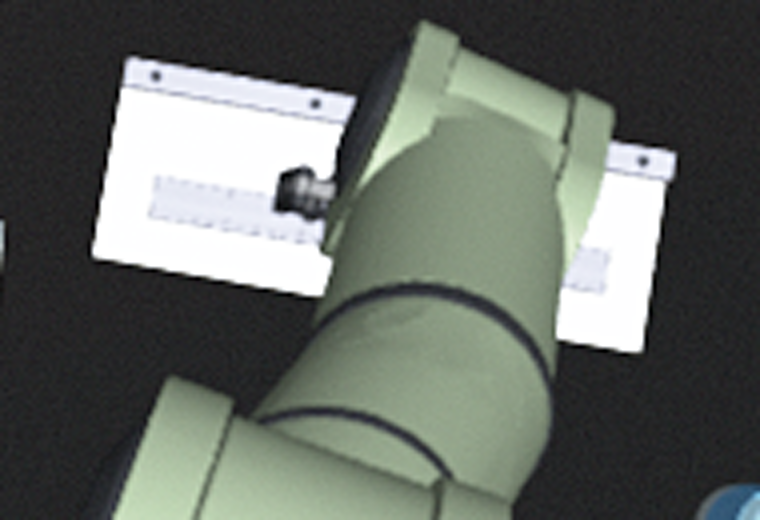

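The rule (crop (150,195) to (605,270)) has not moved: the open fingers passed above it. I'll back off, go lower and push again.

```bash
python3 -m crank '[{"tx":-0.02,"ty":0,"tz":0,"ax":0,"ay":0,"az":0,"gripper":1},{"tx":-0.05,"ty":0,"tz":0,"ax":0,"ay":0,"az":0,"gripper":1},{"tx":-0.05,"ty":0,"tz":0,"ax":0,"ay":0,"az":0,"gripper":1},{"tx":-0.03,"ty":0,"tz":0,"ax":0,"ay":0,"az":0,"gripper":1},{"tx":-0.006,"ty":0,"tz":0,"ax":0,"ay":0,"az":0,"gripper":1},{"tx":0,"ty":0,"tz":0.01,"ax":0,"ay":0,"az":0,"gripper":1},{"tx":0,"ty":0,"tz":0.01,"ax":0,"ay":0,"az":0,"gripper":1},{"tx":0,"ty":0,"tz":0.008,"ax":0,"ay":0,"az":0,"gripper":1}]'
python3 -m crank '[{"tx":0,"ty":0,"tz":0,"ax":0,"ay":0,"az":0,"gripper":1},{"tx":0.015,"ty":0,"tz":0,"ax":0,"ay":0,"az":0,"gripper":1},{"tx":0.02,"ty":0,"tz":0,"ax":0,"ay":0,"az":0,"gripper":1},{"tx":0.02,"ty":0,"tz":0,"ax":0,"ay":0,"az":0,"gripper":1},{"tx":0.02,"ty":0,"tz":0,"ax":0,"ay":0,"az":0,"gripper":1},{"tx":0.02,"ty":0,"tz":0,"ax":0,"ay":0,"az":0,"gripper":1},{"tx":0.02,"ty":0,"tz":0,"ax":0,"ay":0,"az":0,"gripper":1},{"tx":0.02,"ty":0,"tz":0,"ax":0,"ay":0,"az":0,"gripper":1}]'
python3 - <<'E'
from h import *
st(); f=np.array([.62426,-.26671]); s=sense(); print("dist to fence",(f-s["tool_pos"][:2])@[.98792,-.15499])
p,d=snap("top","top3"); cv2.imwrite("pics/top3c.png",cv2.resize(p[190:320,320:510][...,::-1],(570,390),interpolation=cv2.INTER_CUBIC))
E
```

```text
clock: 13.05
tool_pos: [0.5226, -0.2505, 0.0036]
orientation: [-3.132, 0.243, -0.0]
force: [-0.5, -0.5, 0.8]
finger_gap: 0.0853
clock: 13.85
tool_pos: [0.5626, -0.2569, 0.004]
orientation: [-3.132, 0.244, 0.0]
force: [-3.1, 0.7, 3.2]
finger_gap: 0.0856
t 13.85 pos [ 0.5626 -0.2569  0.004 ] z [-0.  0. -1.] y [-0.155 -0.988 -0.   ] F [-3.1  0.7  3.2] gap 0.0856 q [ 0.28  0.82  0.08  1.75 -0.1   0.58 -1.31]
dist to fence 0.06245450136613897
```

View pics/top3c.png

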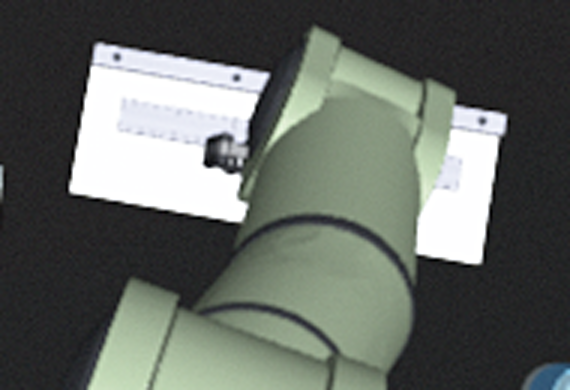

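The rule is now moving: its top edge is at crop (120,100), a small gap from the fence, and the drag is 3 N. I'll continue slowly.

```bash
python3 -m crank '[{"tx":0.012,"ty":0,"tz":0,"ax":0,"ay":0,"az":0,"gripper":1},{"tx":0.012,"ty":0,"tz":0,"ax":0,"ay":0,"az":0,"gripper":1},{"tx":0.012,"ty":0,"tz":0,"ax":0,"ay":0,"az":0,"gripper":1},{"tx":0.008,"ty":0,"tz":0,"ax":0,"ay":0,"az":0,"gripper":1},{"tx":0.006,"ty":0,"tz":0,"ax":0,"ay":0,"az":0,"gripper":1},{"tx":0.004,"ty":0,"tz":0,"ax":0,"ay":0,"az":0,"gripper":1},{"tx":0.003,"ty":0,"tz":0,"ax":0,"ay":0,"az":0,"gripper":1},{"tx":0,"ty":0,"tz":0,"ax":0,"ay":0,"az":0,"gripper":1}]'
python3 -m crank '[{"tx":0.004,"ty":0,"tz":0,"ax":0,"ay":0,"az":0,"gripper":1},{"tx":0.003,"ty":0,"tz":0,"ax":0,"ay":0,"az":0,"gripper":1},{"tx":0.003,"ty":0,"tz":0,"ax":0,"ay":0,"az":0,"gripper":1},{"tx":0,"ty":0,"tz":0,"ax":0,"ay":0,"az":0,"gripper":1},{"tx":0,"ty":0,"tz":0,"ax":0,"ay":0,"az":0,"gripper":1},{"tx":0,"ty":0,"tz":0,"ax":0,"ay":0,"az":0,"gripper":1},{"tx":0,"ty":0,"tz":0,"ax":0,"ay":0,"az":0,"gripper":1},{"tx":0,"ty":0,"tz":0,"ax":0,"ay":0,"az":0,"gripper":1}]'
python3 - <<'E'
from h import *
st(); f=np.array([.62426,-.26671]); s=sense(); print("dist to fence",(f-s["tool_pos"][:2])@[.98792,-.15499])
E
```

```text
clock: 14.7
tool_pos: [0.5792, -0.2595, 0.004]
orientation: [-3.132, 0.244, -0.0]
force: [-1.2, 0.5, 0.5]
finger_gap: 0.0854
clock: 15.5
tool_pos: [0.5822, -0.2599, 0.0041]
orientation: [3.132, -0.244, 0.0]
force: [-0.4, 0.5, 0.2]
finger_gap: 0.0854
t 15.5 pos [ 0.5822 -0.2599  0.0041] z [ 0. -0. -1.] y [-0.155 -0.988  0.   ] F [-0.4  0.5  0.2] gap 0.0854 q [ 0.28  0.84  0.08  1.7  -0.1   0.61 -1.31]
dist to fence 0.04260693399078629
```

```bash
python3 -m crank '[{"tx":0.004,"ty":0,"tz":0,"ax":0,"ay":0,"az":0,"gripper":1},{"tx":0.003,"ty":0,"tz":0,"ax":0,"ay":0,"az":0,"gripper":1},{"tx":0.003,"ty":0,"tz":0,"ax":0,"ay":0,"az":0,"gripper":1},{"tx":0.002,"ty":0,"tz":0,"ax":0,"ay":0,"az":0,"gripper":1},{"tx":0,"ty":0,"tz":0,"ax":0,"ay":0,"az":0,"gripper":1},{"tx":0,"ty":0,"tz":0,"ax":0,"ay":0,"az":0,"gripper":1},{"tx":0,"ty":0,"tz":0,"ax":0,"ay":0,"az":0,"gripper":1},{"tx":0,"ty":0,"tz":0,"ax":0,"ay":0,"az":0,"gripper":1}]'
python3 -m crank '[{"tx":0.003,"ty":0,"tz":0,"ax":0,"ay":0,"az":0,"gripper":1},{"tx":0.003,"ty":0,"tz":0,"ax":0,"ay":0,"az":0,"gripper":1},{"tx":0.002,"ty":0,"tz":0,"ax":0,"ay":0,"az":0,"gripper":1},{"tx":0,"ty":0,"tz":0,"ax":0,"ay":0,"az":0,"gripper":1},{"tx":0,"ty":0,"tz":0,"ax":0,"ay":0,"az":0,"gripper":1},{"tx":0,"ty":0,"tz":0,"ax":0,"ay":0,"az":0,"gripper":1},{"tx":0,"ty":0,"tz":0,"ax":0,"ay":0,"az":0,"gripper":1},{"tx":0,"ty":0,"tz":0,"ax":0,"ay":0,"az":0,"gripper":1}]'
```

```text
clock: 16.3
tool_pos: [0.5857, -0.2605, 0.004]
orientation: [3.132, -0.244, 0.0]
force: [-2.0, -0.5, 0.8]
finger_gap: 0.0852
clock: 17.1
tool_pos: [0.586, -0.2606, 0.0037]
orientation: [-3.131, 0.244, 0.006]
force: [-14.7, 1.8, 8.4]
finger_gap: 0.0856
```

```bash
python3 -m crank '[{"tx":-0.02,"ty":0,"tz":0,"ax":0,"ay":0,"az":0,"gripper":1},{"tx":-0.05,"ty":0,"tz":-0.02,"ax":0,"ay":0,"az":0,"gripper":1},{"tx":0,"ty":0,"tz":-0.12,"ax":0,"ay":0,"az":0,"gripper":1},{"tx":0,"ty":0,"tz":-0.14,"ax":0,"ay":0,"az":0,"gripper":1},{"tx":0,"ty":-0.1,"tz":-0.14,"ax":0,"ay":0,"az":0,"gripper":1},{"tx":0,"ty":-0.15,"tz":-0.14,"ax":0,"ay":0,"az":0,"gripper":1},{"tx":0,"ty":-0.15,"tz":-0.14,"ax":0,"ay":0,"az":0,"gripper":1},{"tx":0,"ty":-0.15,"tz":-0.14,"ax":0,"ay":0,"az":0,"gripper":1}]'
python3 -m crank '[{"tx":0,"ty":-0.15,"tz":-0.05,"ax":0,"ay":0,"az":0,"gripper":1},{"tx":0,"ty":-0.15,"tz":0,"ax":0,"ay":0,"az":0,"gripper":1},{"tx":0,"ty":-0.15,"tz":0,"ax":0,"ay":0,"az":0,"gripper":1},{"tx":0,"ty":-0.15,"tz":0,"ax":0,"ay":0,"az":0,"gripper":1},{"tx":0,"ty":-0.15,"tz":0,"ax":0,"ay":0,"az":0,"gripper":1},{"tx":0,"ty":-0.15,"tz":0,"ax":0,"ay":0,"az":0,"gripper":1},{"tx":0,"ty":-0.15,"tz":0,"ax":0,"ay":0,"az":0,"gripper":1},{"tx":0,"ty":-0.1,"tz":0,"ax":0,"ay":0,"az":0,"gripper":1}]'
python3 - <<'E'
from h import *
st(); p,d=snap("top","top4"); cv2.imwrite("pics/top4c.png",cv2.resize(p[150:330,110:510][...,::-1],(800,360),interpolation=cv2.INTER_CUBIC))
E
```

```text
clock: 17.9
tool_pos: [0.5889, -0.1191, 0.2328]
orientation: [-3.132, 0.244, -0.002]
force: [1.4, -0.6, 0.5]
finger_gap: 0.0854
clock: 18.7
tool_pos: [0.6419, 0.2243, 0.246]
orientation: [-3.131, 0.24, -0.0]
force: [-0.4, 0.7, 0.3]
finger_gap: 0.0854
t 18.7 pos [0.6419 0.2243 0.246 ] z [ 0.     0.002 -1.   ] y [-0.152 -0.988 -0.002] F [-0.4  0.7  0.3] gap 0.0854 q [-0.47  0.6   0.08  1.43 -0.05  1.11 -2.11]
```

View pics/top4c.png

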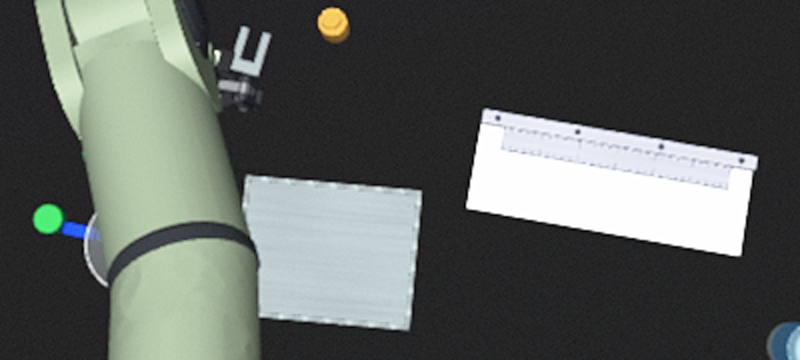

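The rule is flush under the fence, crop (503,128) to (730,185), with both of its ends inside the fence's ends. Next is the jug. I'll fit its rim and handle, then plan a pre-grasp with a 40° outward lean.

```bash
cat > jug.py <<'E'
from h import *
from scipy.optimize import least_squares
p=cv2.imread("pics/top0.png"); P=cloud("top",np.load("pics/top0.npy")); J=P[240:310,150:230].reshape(-1,3)
J=J[(J[:,2]>.128)&(J[:,2]<.15)]
f=least_squares(lambda c:np.hypot(J[:,0]-c[0],J[:,1]-c[1])-c[2],[.484,.325,.06],loss="soft_l1",f_scale=.002).x; print("rim",f)
hsv=cv2.cvtColor(p,cv2.COLOR_BGR2HSV); b=roi((hsv[...,0]>110)&(hsv[...,1]>180)&(hsv[...,2]>60),120,165,250,290)
H=P[b>0]; H=H[(H[:,2]>.1)&(H[:,2]<.13)]; print(len(H),H[:,:2].mean(0),H[:,1].max())
c,w=cv2.findContours(roi((hsv[...,0]>90)&(hsv[...,0]<108)&(hsv[...,1]>60)&(p.min(2)>40),150,225,240,310).astype(np.uint8),cv2.RETR_EXTERNAL,cv2.CHAIN_APPROX_NONE)
m=max(c,key=cv2.contourArea)[:,0]; m=np.array([onplane("top",q,.003)[:2] for q in m if q[0]>192 or q[1]>297])
g=least_squares(lambda c:np.hypot(m[:,0]-c[0],m[:,1]-c[1])-.075,[.48,.327],loss="soft_l1",f_scale=.002).x; print("mat",g)
v=H[:,:2].mean(0)-f[:2]; yj=v/np.linalg.norm(v); print("yj",yj,"handle pt",f[:2]+.092*yj)
E
python3 jug.py
cat >> h.py <<'E'
def lean(th,yj):
    "tool R: pinch axis = jug x, tool z = down leaned th toward -yj"
    yj=np.array([*yj,0])/np.hypot(*yj); t=np.radians(th); z=-np.sin(t)*yj-np.array([0,0,np.cos(t)]); y=np.cross(yj,[0,0,1]); return np.stack([np.cross(y,z),y,z],1)
E
python3 - <<'E'
from h import *
yj=[.18,.984]; M=lean(40,yj); print(M.round(2)); h=np.array([.500,.417,.08]); print(h-.12*M[:,2])
plan(h-.12*M[:,2],M,24)
E
```

```text
rim [0.48349806 0.32519262 0.05986806]
73 [0.49922066 0.40704616] 0.4217927672386687
mat [0.47898463 0.32945495]
yj [0.1886338 0.9820475] handle pt [0.50085237 0.41554099]
[[ 0.14  0.98 -0.12]
 [ 0.75 -0.18 -0.63]
 [-0.64  0.   -0.77]]
[0.51387966 0.49287548 0.17192533]
N=24 t [ 0.0079 -0.0461  0.0038] a [-0.28  -0.289 -0.765] | mm/row 14.1 deg/row 4.0
```

```bash
for i in 1 2 3; do python3 -m crank '[{"tx":0.0079,"ty":-0.0461,"tz":0.0038,"ax":-0.28,"ay":-0.289,"az":-0.765,"gripper":1},{"tx":0.0079,"ty":-0.0461,"tz":0.0038,"ax":-0.28,"ay":-0.289,"az":-0.765,"gripper":1},{"tx":0.0079,"ty":-0.0461,"tz":0.0038,"ax":-0.28,"ay":-0.289,"az":-0.765,"gripper":1},{"tx":0.0079,"ty":-0.0461,"tz":0.0038,"ax":-0.28,"ay":-0.289,"az":-0.765,"gripper":1},{"tx":0.0079,"ty":-0.0461,"tz":0.0038,"ax":-0.28,"ay":-0.289,"az":-0.765,"gripper":1},{"tx":0.0079,"ty":-0.0461,"tz":0.0038,"ax":-0.28,"ay":-0.289,"az":-0.765,"gripper":1},{"tx":0.0079,"ty":-0.0461,"tz":0.0038,"ax":-0.28,"ay":-0.289,"az":-0.765,"gripper":1},{"tx":0.0079,"ty":-0.0461,"tz":0.0038,"ax":-0.28,"ay":-0.289,"az":-0.765,"gripper":1}]' | head -2; done
python3 - <<'E'
from h import *
st(); yj=[.186,.9825]; M=lean(40,yj); h=np.array([.5009,.4157,.08]); plan(h-.12*M[:,2],M,8); plan(h+.019*M[:,2],M,8)
E
```

```text
clock: 19.55
tool_pos: [0.6534, 0.33, 0.228]
clock: 20.35
tool_pos: [0.6071, 0.4269, 0.1978]
clock: 21.15
tool_pos: [0.5158, 0.4849, 0.171]
t 21.15 pos [0.5158 0.4849 0.171 ] z [-0.119 -0.634 -0.764] y [ 0.983 -0.185 -0.   ] F [ 0.6 -0.  -0.4] gap 0.0855 q [-0.97  1.14  0.03  0.71  0.26  1.92 -1.12]
N=8 t [ 0.0018 -0.0007 -0.002 ] a [0.001 0.006 0.002] | mm/row 0.8 deg/row 0.0
N=8 t [ 0.0019 -0.0008  0.0559] a [0.001 0.006 0.002] | mm/row 16.8 deg/row 0.0
```

```bash
python3 -m crank '[{"tx":0.002,"ty":-0.001,"tz":0.056,"ax":0,"ay":0,"az":0,"gripper":1},{"tx":0.002,"ty":-0.001,"tz":0.056,"ax":0,"ay":0,"az":0,"gripper":1},{"tx":0.002,"ty":-0.001,"tz":0.056,"ax":0,"ay":0,"az":0,"gripper":1},{"tx":0.002,"ty":-0.001,"tz":0.056,"ax":0,"ay":0,"az":0,"gripper":1},{"tx":0.002,"ty":-0.001,"tz":0.056,"ax":0,"ay":0,"az":0,"gripper":1},{"tx":0.002,"ty":-0.001,"tz":0.056,"ax":0,"ay":0,"az":0,"gripper":1},{"tx":0.002,"ty":-0.001,"tz":0.056,"ax":0,"ay":0,"az":0,"gripper":1},{"tx":0.001,"ty":0,"tz":0.05,"ax":0,"ay":0,"az":0,"gripper":1}]'
python3 - <<'E'
from h import *
st(); M=lean(40,[.186,.9825]); h=np.array([.5009,.4157,.08]); plan(h+.019*M[:,2],M,8)
p,d=snap("scene","s5"); cv2.imwrite("pics/s5c.png",cv2.resize(p[180:320,360:520][...,::-1],(640,560),interpolation=cv2.INTER_CUBIC))
E
```

```text
clock: 21.95
tool_pos: [0.4987, 0.4039, 0.0665]
orientation: [2.003, 1.657, -0.732]
force: [1.0, 0.3, -0.0]
finger_gap: 0.0855
t 21.95 pos [0.4987 0.4039 0.0665] z [-0.121 -0.633 -0.764] y [ 0.982 -0.187  0.   ] F [ 1.   0.3 -0. ] gap 0.0855 q [-0.93  1.1   0.02  1.1   0.28  1.59 -1.19]
N=8 t [ 0.0002 -0.      0.0004] a [-0.001  0.004 -0.002] | mm/row 0.1 deg/row 0.0
```

View pics/s5c.png

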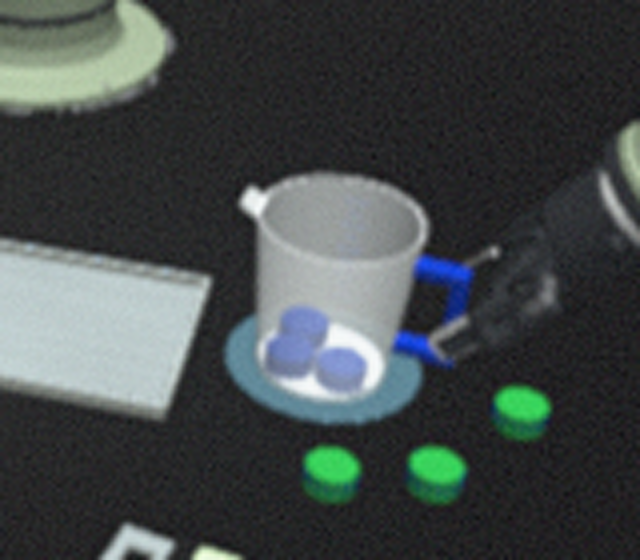

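The fingers straddle the handle bar at crop (460,315) and three caps are visible in the jug. I'll close and lift.

```bash
python3 -m crank '[{"tx":0,"ty":0,"tz":0,"ax":0,"ay":0,"az":0,"gripper":-1},{"tx":0,"ty":0,"tz":0,"ax":0,"ay":0,"az":0,"gripper":-1},{"tx":0,"ty":0,"tz":0,"ax":0,"ay":0,"az":0,"gripper":-1},{"tx":0,"ty":0,"tz":0,"ax":0,"ay":0,"az":0,"gripper":-1},{"tx":0,"ty":0,"tz":0,"ax":0,"ay":0,"az":0,"gripper":-1},{"tx":0,"ty":0,"tz":0,"ax":0,"ay":0,"az":0,"gripper":-1},{"tx":0,"ty":0,"tz":0,"ax":0,"ay":0,"az":0,"gripper":-1},{"tx":0,"ty":0,"tz":0,"ax":0,"ay":0,"az":0,"gripper":-1}]' 80
python3 -m crank '[{"tx":0,"ty":0,"tz":0,"ax":0,"ay":0,"az":0,"gripper":-1},{"tx":0.01,"ty":0,"tz":-0.012,"ax":0,"ay":0,"az":0,"gripper":-1},{"tx":-0.02,"ty":0,"tz":-0.024,"ax":0,"ay":0,"az":0,"gripper":-1},{"tx":-0.04,"ty":0,"tz":-0.05,"ax":0,"ay":0,"az":0,"gripper":-1},{"tx":-0.04,"ty":0,"tz":-0.05,"ax":0,"ay":0,"az":0,"gripper":-1},{"tx":-0.04,"ty":0,"tz":-0.05,"ax":0,"ay":0,"az":0,"gripper":-1},{"tx":-0.02,"ty":0,"tz":-0.024,"ax":0,"ay":0,"az":0,"gripper":-1},{"tx":0,"ty":0,"tz":0,"ax":0,"ay":0,"az":0,"gripper":-1}]'
python3 - <<'E'
from h import *
st()
E
```

```text
clock: 22.8
tool_pos: [0.4989, 0.4045, 0.0676]
orientation: [2.003, 1.657, -0.731]
force: [-0.5, 1.3, 5.0]
finger_gap: 0.0149
clock: 23.6
tool_pos: [0.5005, 0.411, 0.1465]
orientation: [2.004, 1.657, -0.728]
force: [0.1, 0.6, -2.5]
finger_gap: 0.0147
t 23.6 pos [0.5005 0.411  0.1465] z [-0.119 -0.632 -0.766] y [ 0.982 -0.187  0.002] F [ 0.1  0.6 -2.5] gap 0.0147 q [-0.94  1.01  0.03  1.06  0.28  1.7  -1.16]
```

```bash
cat >> h.py <<'E'
YJ=np.array([.187,.9824])
def pour(tau,yaw=0):
    "tool R with the jug (grasped at lean 40) tipped tau deg toward -YJ, then yawed"
    xj=np.array([YJ[1],-YJ[0],0]); return R.from_euler("z",yaw,degrees=True).as_matrix()@R.from_rotvec(np.radians(tau)*xj).as_matrix()@lean(40,YJ)
def pplan(h,tau,N,yaw=0):
    M=pour(tau,yaw); plan(np.array(h)+.019*M[:,2],M,N)
E
python3 - <<'E'
from h import *
pplan([.485,.22,.34],60,16)
E
```

```text
N=16 t [-0.0472  0.0043 -0.0292] a [ 0.002  0.819 -0.001] | mm/row 16.7 deg/row 3.8
```

```bash
for i in 1 2; do python3 -m crank '[{"tx":-0.0472,"ty":0.0043,"tz":-0.0292,"ax":0,"ay":0.819,"az":0,"gripper":-1},{"tx":-0.0472,"ty":0.0043,"tz":-0.0292,"ax":0,"ay":0.819,"az":0,"gripper":-1},{"tx":-0.0472,"ty":0.0043,"tz":-0.0292,"ax":0,"ay":0.819,"az":0,"gripper":-1},{"tx":-0.0472,"ty":0.0043,"tz":-0.0292,"ax":0,"ay":0.819,"az":0,"gripper":-1},{"tx":-0.0472,"ty":0.0043,"tz":-0.0292,"ax":0,"ay":0.819,"az":0,"gripper":-1},{"tx":-0.0472,"ty":0.0043,"tz":-0.0292,"ax":0,"ay":0.819,"az":0,"gripper":-1},{"tx":-0.0472,"ty":0.0043,"tz":-0.0292,"ax":0,"ay":0.819,"az":0,"gripper":-1},{"tx":-0.0472,"ty":0.0043,"tz":-0.0292,"ax":0,"ay":0.819,"az":0,"gripper":-1}]' |head -2; python3 -c "
from h import *
st()"; done
python3 - <<'E'
from h import *
pplan([.482,.12,.29],95,16)
pplan([.482,.12,.29],60,16)
E
```

```text
clock: 24.4
tool_pos: [0.497, 0.3409, 0.2572]
t 24.4 pos [0.497  0.3409 0.2572] z [-0.032 -0.171 -0.985] y [ 0.982 -0.187  0.   ] F [ 0.2  0.6 -1.1] gap 0.015 q [-0.71  0.53 -0.07  1.52  0.15  1.24 -1.02]
clock: 25.2
tool_pos: [0.4854, 0.2253, 0.3204]
t 25.2 pos [0.4854 0.2253 0.3204] z [ 0.065  0.336 -0.94 ] y [ 0.982 -0.188  0.001] F [-0.4  0.3 -1.9] gap 0.0147 q [-0.22  0.21 -0.17  1.88 -0.33  0.89 -0.39]
N=16 t [-0.0203  0.0034 -0.0041] a [ 0.001  0.477 -0.   ] | mm/row 6.3 deg/row 2.2
N=16 t [-0.0225  0.0034  0.0025] a [ 0.001 -0.    -0.   ] | mm/row 6.9 deg/row 0.0
```

```bash
for i in 1 2; do python3 -m crank '[{"tx":-0.0203,"ty":0.0034,"tz":-0.0041,"ax":0,"ay":0.477,"az":0,"gripper":-1},{"tx":-0.0203,"ty":0.0034,"tz":-0.0041,"ax":0,"ay":0.477,"az":0,"gripper":-1},{"tx":-0.0203,"ty":0.0034,"tz":-0.0041,"ax":0,"ay":0.477,"az":0,"gripper":-1},{"tx":-0.0203,"ty":0.0034,"tz":-0.0041,"ax":0,"ay":0.477,"az":0,"gripper":-1},{"tx":-0.0203,"ty":0.0034,"tz":-0.0041,"ax":0,"ay":0.477,"az":0,"gripper":-1},{"tx":-0.0203,"ty":0.0034,"tz":-0.0041,"ax":0,"ay":0.477,"az":0,"gripper":-1},{"tx":-0.0203,"ty":0.0034,"tz":-0.0041,"ax":0,"ay":0.477,"az":0,"gripper":-1},{"tx":-0.0203,"ty":0.0034,"tz":-0.0041,"ax":0,"ay":0.477,"az":0,"gripper":-1}]' |head -2; python3 -c "
from h import *
st()"; done
python3 - <<'E'
from h import *
pplan([.482,.11,.225],105,8)
pplan([.482,.11,.225],127,16)
E
```

```text
clock: 26.0
tool_pos: [0.4845, 0.1774, 0.3062]
t 26.0 pos [0.4845 0.1774 0.3062] z [ 0.114  0.597 -0.794] y [ 0.982 -0.188 -0.   ] F [-0.5 -0.1 -0.3] gap 0.0147 q [ 0.09  0.24 -0.21  2.03 -0.81  0.85  0.24]
clock: 26.8
tool_pos: [0.4849, 0.1354, 0.2787]
t 26.8 pos [0.4849 0.1354 0.2787] z [ 0.154  0.804 -0.574] y [ 0.982 -0.188 -0.   ] F [ 0.4  0.7 -2. ] gap 0.0148 q [ 0.36  0.4  -0.25  2.11 -1.14  0.98  0.78]
N=8 t [-0.0239  0.0008  0.0102] a [ 0.001  0.275 -0.001] | mm/row 7.8 deg/row 1.3
N=16 t [-0.0113  0.0004  0.0027] a [ 0.001  0.437 -0.   ] | mm/row 3.5 deg/row 2.0
```

```bash
python3 - <<'E'
from h import *
pplan([.505,.10,.25],97,8,-22)
E
```

```text
N=8 t [-0.016   0.0145  0.0055] a [-0.496  0.056  0.335] | mm/row 6.7 deg/row 2.8
```

```bash
python3 -m crank '[{"tx":-0.016,"ty":0.0145,"tz":0.0055,"ax":-0.496,"ay":0.056,"az":0.335,"gripper":-1},{"tx":-0.016,"ty":0.0145,"tz":0.0055,"ax":-0.496,"ay":0.056,"az":0.335,"gripper":-1},{"tx":-0.016,"ty":0.0145,"tz":0.0055,"ax":-0.496,"ay":0.056,"az":0.335,"gripper":-1},{"tx":-0.016,"ty":0.0145,"tz":0.0055,"ax":-0.496,"ay":0.056,"az":0.335,"gripper":-1},{"tx":-0.016,"ty":0.0145,"tz":0.0055,"ax":-0.496,"ay":0.056,"az":0.335,"gripper":-1},{"tx":-0.016,"ty":0.0145,"tz":0.0055,"ax":-0.496,"ay":0.056,"az":0.335,"gripper":-1},{"tx":-0.016,"ty":0.0145,"tz":0.0055,"ax":-0.496,"ay":0.056,"az":0.335,"gripper":-1},{"tx":-0.016,"ty":0.0145,"tz":0.0055,"ax":-0.496,"ay":0.056,"az":0.335,"gripper":-1}]' |head -2; python3 - <<'E'
from h import *
st()
pplan([.505,.10,.22],125,16,-22)
E
```

```text
clock: 27.6
tool_pos: [0.5126, 0.1143, 0.2405]
t 27.6 pos [0.5126 0.1143 0.2405] z [ 0.442  0.71  -0.548] y [ 0.849 -0.528  0.   ] F [ 1.  -0.5 -4.3] gap 0.0146 q [ 1.07  0.7  -1.2   2.27 -1.26  0.24  0.77]
N=16 t [-0.0042  0.0003  0.0021] a [-0.012  0.385  0.004] | mm/row 1.4 deg/row 1.8
```

q5 has reached its −1.26 limit with the tool bent to the left. The other side has room, so I'll go back to tool-down (40° tip), yaw the jug about 180° and pour with the tool bent to the right.

```bash
python3 - <<'E'
from h import *
pplan([.49,.16,.32],40,16,15)
E
```

```text
N=16 t [ 0.0141 -0.0057 -0.0074] a [ 0.244 -0.747 -0.451] | mm/row 5.1 deg/row 4.2
```

```bash
for i in 1 2; do python3 -m crank '[{"tx":0.0141,"ty":-0.0057,"tz":-0.0074,"ax":0.244,"ay":-0.747,"az":-0.451,"gripper":-1},{"tx":0.0141,"ty":-0.0057,"tz":-0.0074,"ax":0.244,"ay":-0.747,"az":-0.451,"gripper":-1},{"tx":0.0141,"ty":-0.0057,"tz":-0.0074,"ax":0.244,"ay":-0.747,"az":-0.451,"gripper":-1},{"tx":0.0141,"ty":-0.0057,"tz":-0.0074,"ax":0.244,"ay":-0.747,"az":-0.451,"gripper":-1},{"tx":0.0141,"ty":-0.0057,"tz":-0.0074,"ax":0.244,"ay":-0.747,"az":-0.451,"gripper":-1},{"tx":0.0141,"ty":-0.0057,"tz":-0.0074,"ax":0.244,"ay":-0.747,"az":-0.451,"gripper":-1},{"tx":0.0141,"ty":-0.0057,"tz":-0.0074,"ax":0.244,"ay":-0.747,"az":-0.451,"gripper":-1},{"tx":0.0141,"ty":-0.0057,"tz":-0.0074,"ax":0.244,"ay":-0.747,"az":-0.451,"gripper":-1}]' |head -2; done;  python3 - <<'E'
from h import *
st()
pplan([.49,.16,.33],40,8,15)
pplan([.49,.16,.33],40,16,90)
E
```

```text
clock: 28.4
tool_pos: [0.5026, 0.1317, 0.2757]
clock: 29.2
tool_pos: [0.4899, 0.1606, 0.3007]
t 29.2 pos [0.4899 0.1606 0.3007] z [-0.002 -0.002 -1.   ] y [ 0.997  0.078 -0.002] F [ 0.3 -0.7 -2. ] gap 0.0146 q [-0.04  0.31 -0.49  1.78  0.16  1.1  -0.51]
N=8 t [-0.0003  0.     -0.0043] a [-0.003  0.003  0.007] | mm/row 1.3 deg/row 0.0
N=16 t [-0.0001 -0.0001 -0.0021] a [-0.002  0.    -1.019] | mm/row 0.6 deg/row 4.7
```

```bash
for i in 1 2 3; do python3 -m crank '[{"tx":0,"ty":0,"tz":-0.001,"ax":0,"ay":0,"az":-0.98,"gripper":-1},{"tx":0,"ty":0,"tz":-0.001,"ax":0,"ay":0,"az":-0.98,"gripper":-1},{"tx":0,"ty":0,"tz":-0.001,"ax":0,"ay":0,"az":-0.98,"gripper":-1},{"tx":0,"ty":0,"tz":-0.001,"ax":0,"ay":0,"az":-0.98,"gripper":-1},{"tx":0,"ty":0,"tz":-0.001,"ax":0,"ay":0,"az":-0.98,"gripper":-1},{"tx":0,"ty":0,"tz":-0.001,"ax":0,"ay":0,"az":-0.98,"gripper":-1},{"tx":0,"ty":0,"tz":-0.001,"ax":0,"ay":0,"az":-0.98,"gripper":-1},{"tx":0,"ty":0,"tz":-0.001,"ax":0,"ay":0,"az":-0.98,"gripper":-1}]' |head -2; done;  python3 - <<'E'
from h import *
st()
pplan([.485,.12,.30],90,16,175)
pplan([.485,.12,.30],90,16,185)
E
```

```text
clock: 30.0
tool_pos: [0.4898, 0.1605, 0.3028]
clock: 30.8
tool_pos: [0.4898, 0.1604, 0.3052]
clock: 31.6
tool_pos: [0.4898, 0.1604, 0.3076]
t 31.6 pos [0.4898 0.1604 0.3076] z [-0.002  0.    -1.   ] y [-0.381  0.924  0.001] F [-0.5 -0.3 -1.5] gap 0.0148 q [ 0.24  0.37 -0.87  1.75  0.31  1.16  1.24]
N=16 t [ 0.0074 -0.0061  0.0083] a [ 0.309  0.633 -0.659] | mm/row 3.8 deg/row 4.4
N=16 t [ 0.0078 -0.0057  0.0086] a [ 0.368  0.612 -0.786] | mm/row 3.9 deg/row 4.9
```

```bash
for i in 1 2; do python3 -m crank '[{"tx":0.0074,"ty":-0.0061,"tz":0.0083,"ax":0.309,"ay":0.633,"az":-0.659,"gripper":-1},{"tx":0.0074,"ty":-0.0061,"tz":0.0083,"ax":0.309,"ay":0.633,"az":-0.659,"gripper":-1},{"tx":0.0074,"ty":-0.0061,"tz":0.0083,"ax":0.309,"ay":0.633,"az":-0.659,"gripper":-1},{"tx":0.0074,"ty":-0.0061,"tz":0.0083,"ax":0.309,"ay":0.633,"az":-0.659,"gripper":-1},{"tx":0.0074,"ty":-0.0061,"tz":0.0083,"ax":0.309,"ay":0.633,"az":-0.659,"gripper":-1},{"tx":0.0074,"ty":-0.0061,"tz":0.0083,"ax":0.309,"ay":0.633,"az":-0.659,"gripper":-1},{"tx":0.0074,"ty":-0.0061,"tz":0.0083,"ax":0.309,"ay":0.633,"az":-0.659,"gripper":-1},{"tx":0.0074,"ty":-0.0061,"tz":0.0083,"ax":0.309,"ay":0.633,"az":-0.659,"gripper":-1}]' |head -2; done;  python3 - <<'E'
from h import *
st()
pplan([.485,.11,.225],98,8,175)
p,d=snap("scene","s6"); cv2.imwrite("pics/s6c.png",cv2.resize(p[100:320,280:520][...,::-1],(600,550),interpolation=cv2.INTER_CUBIC))
E
```

```text
clock: 32.4
tool_pos: [0.4812, 0.1359, 0.2924]
clock: 33.2
tool_pos: [0.4813, 0.1061, 0.2877]
t 33.2 pos [0.4813 0.1061 0.2877] z [-0.211 -0.738 -0.641] y [-0.962  0.273  0.001] F [-0.6 -0.2 -2.2] gap 0.0146 q [-0.22  0.72 -0.7   1.56  0.7   1.91  1.8 ]
N=8 t [-0.0216 -0.0011  0.0218] a [0.003 0.215 0.   ] | mm/row 9.2 deg/row 1.0
```

View pics/s6c.png

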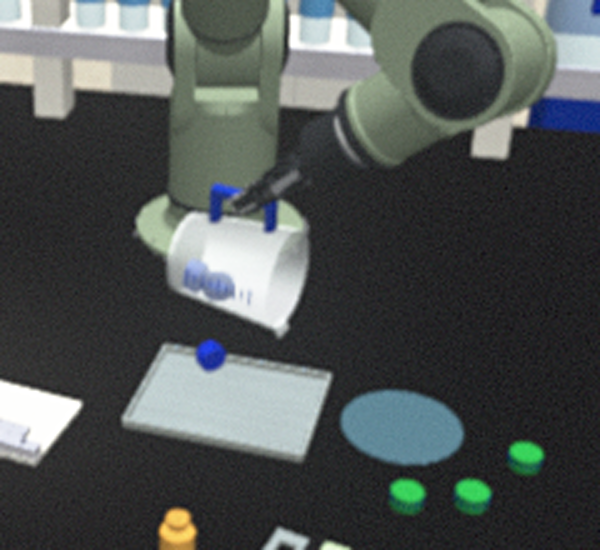

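One cap has already dropped out and stands against the tray's robot-side wall at crop (210,355). Two caps are still in the jug. I'll yaw a bit further to ease q6 and keep tipping.

```bash
python3 - <<'E'
from h import *
pplan([.49,.11,.235],97,8,203)
pplan([.49,.11,.235],112,16,203)
pplan([.49,.11,.235],125,16,203)
E
```

```text
N=8 t [-0.0181 -0.0054  0.0194] a [ 0.615  0.18  -0.444] | mm/row 8.1 deg/row 3.6
N=16 t [-0.0092 -0.0025  0.0085] a [ 0.336  0.29  -0.181] | mm/row 3.8 deg/row 2.2
N=16 t [-0.0093 -0.0024  0.0074] a [ 0.357  0.464 -0.143] | mm/row 3.6 deg/row 2.8
```

```bash
python3 -m crank '[{"tx":-0.0181,"ty":-0.0054,"tz":0.0194,"ax":0.615,"ay":0.18,"az":-0.444,"gripper":-1},{"tx":-0.0181,"ty":-0.0054,"tz":0.0194,"ax":0.615,"ay":0.18,"az":-0.444,"gripper":-1},{"tx":-0.0181,"ty":-0.0054,"tz":0.0194,"ax":0.615,"ay":0.18,"az":-0.444,"gripper":-1},{"tx":-0.0181,"ty":-0.0054,"tz":0.0194,"ax":0.615,"ay":0.18,"az":-0.444,"gripper":-1},{"tx":-0.0181,"ty":-0.0054,"tz":0.0194,"ax":0.615,"ay":0.18,"az":-0.444,"gripper":-1},{"tx":-0.0181,"ty":-0.0054,"tz":0.0194,"ax":0.615,"ay":0.18,"az":-0.444,"gripper":-1},{"tx":-0.0181,"ty":-0.0054,"tz":0.0194,"ax":0.615,"ay":0.18,"az":-0.444,"gripper":-1},{"tx":-0.0181,"ty":-0.0054,"tz":0.0194,"ax":0.615,"ay":0.18,"az":-0.444,"gripper":-1}]' |head -2;  python3 - <<'E'
from h import *
st()
pplan([.49,.11,.228],112,8,203)
pplan([.49,.11,.228],125,16,203)
pplan([.49,.11,.228],125,16,213)
E
```

```text
clock: 34.05
tool_pos: [0.4942, 0.0947, 0.2252]
t 34.05 pos [0.4942 0.0947 0.2252] z [ 0.177 -0.818 -0.548] y [-0.978 -0.206 -0.008] F [ 1. -0. -1.] gap 0.0147 q [-0.29  0.75 -0.74  1.84  1.02  1.76  1.86]
N=8 t [-0.0007  0.0004  0.0014] a [ 0.002  0.415 -0.015] | mm/row 0.5 deg/row 1.9
N=16 t [0.0004 0.0002 0.0005] a [ 0.002  0.385 -0.007] | mm/row 0.2 deg/row 1.8
N=16 t [ 0.0004 -0.0005  0.0005] a [ 0.132  0.383 -0.052] | mm/row 0.2 deg/row 1.9
```

```bash
for i in 1 2; do python3 -m crank '[{"tx":0,"ty":0,"tz":0.0005,"ax":0,"ay":0.385,"az":0,"gripper":-1},{"tx":0,"ty":0,"tz":0.0005,"ax":0,"ay":0.385,"az":0,"gripper":-1},{"tx":0,"ty":0,"tz":0.0005,"ax":0,"ay":0.385,"az":0,"gripper":-1},{"tx":0,"ty":0,"tz":0.0005,"ax":0,"ay":0.385,"az":0,"gripper":-1},{"tx":0,"ty":0,"tz":0.0005,"ax":0,"ay":0.385,"az":0,"gripper":-1},{"tx":0,"ty":0,"tz":0.0005,"ax":0,"ay":0.385,"az":0,"gripper":-1},{"tx":0,"ty":0,"tz":0.0005,"ax":0,"ay":0.385,"az":0,"gripper":-1},{"tx":0,"ty":0,"tz":0.0005,"ax":0,"ay":0.385,"az":0,"gripper":-1}]' |head -2; done; python3 - <<'E'
from h import *
st()
p,d=snap("scene","s7"); cv2.imwrite("pics/s7c.png",cv2.resize(p[100:320,280:520][...,::-1],(600,550),interpolation=cv2.INTER_CUBIC))
E
```

```text
clock: 34.85
tool_pos: [0.4945, 0.0938, 0.2254]
clock: 35.65
tool_pos: [0.4948, 0.0928, 0.2253]
t 35.65 pos [0.4948 0.0928 0.2253] z [ 0.205 -0.975 -0.084] y [-0.979 -0.205 -0.008] F [ 0.5  0.5 -1.4] gap 0.015 q [-0.67  0.94 -0.29  1.79  1.02  1.92  1.79]
```

View pics/s7c.png

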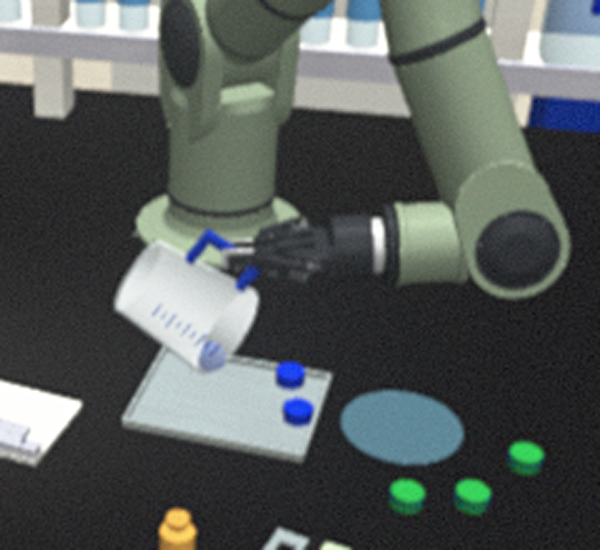

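The two caps at crop (290,375) and (298,410) lie in the tray. The third is the one standing at (212,353), seen through the jug's rim. I'll return the jug, choosing a convenient yaw.

```bash
python3 - <<'E'
from h import *
pplan([.48,.16,.33],55,24,150)
s=(np.array([.48,.16,.33])+.019*pour(55,150)[:,2],pour(55,150)); M=pour(0,60)
plan(np.array([.412,.388,.25])+.019*M[:,2],M,32,s)
E
```

```text
N=24 t [ 0.0049  0.002  -0.0151] a [-0.392 -0.59   0.323] | mm/row 4.8 deg/row 3.6
N=32 t [0.0048 0.028  0.0036] a [ 0.137 -0.292  0.618] | mm/row 8.6 deg/row 3.2
```

```bash
for i in 1 2 3; do python3 -m crank '[{"tx":0.0049,"ty":0.002,"tz":-0.0151,"ax":-0.392,"ay":-0.59,"az":0.323,"gripper":-1},{"tx":0.0049,"ty":0.002,"tz":-0.0151,"ax":-0.392,"ay":-0.59,"az":0.323,"gripper":-1},{"tx":0.0049,"ty":0.002,"tz":-0.0151,"ax":-0.392,"ay":-0.59,"az":0.323,"gripper":-1},{"tx":0.0049,"ty":0.002,"tz":-0.0151,"ax":-0.392,"ay":-0.59,"az":0.323,"gripper":-1},{"tx":0.0049,"ty":0.002,"tz":-0.0151,"ax":-0.392,"ay":-0.59,"az":0.323,"gripper":-1},{"tx":0.0049,"ty":0.002,"tz":-0.0151,"ax":-0.392,"ay":-0.59,"az":0.323,"gripper":-1},{"tx":0.0049,"ty":0.002,"tz":-0.0151,"ax":-0.392,"ay":-0.59,"az":0.323,"gripper":-1},{"tx":0.0049,"ty":0.002,"tz":-0.0151,"ax":-0.392,"ay":-0.59,"az":0.323,"gripper":-1}]' |head -2; done; python3 - <<'E'
from h import *
st()
pplan([.412,.388,.25],0,32,60)
E
```

```text
clock: 36.5
tool_pos: [0.4856, 0.124, 0.2456]
clock: 37.3
tool_pos: [0.4811, 0.1464, 0.2763]
clock: 38.1
tool_pos: [0.4775, 0.1558, 0.3134]
t 38.1 pos [0.4775 0.1558 0.3134] z [-0.167 -0.187 -0.968] y [-0.755  0.656  0.004] F [ 0.7  1.4 -2.1] gap 0.0144 q [-0.16  0.4  -0.45  1.63  0.23  1.4   1.75]
N=32 t [0.0049 0.0281 0.0038] a [ 0.14  -0.292  0.616] | mm/row 8.6 deg/row 3.2
```

```bash
for i in 1 2 3 4; do python3 -m crank '[{"tx":0.0049,"ty":0.0281,"tz":0.0038,"ax":0.14,"ay":-0.292,"az":0.616,"gripper":-1},{"tx":0.0049,"ty":0.0281,"tz":0.0038,"ax":0.14,"ay":-0.292,"az":0.616,"gripper":-1},{"tx":0.0049,"ty":0.0281,"tz":0.0038,"ax":0.14,"ay":-0.292,"az":0.616,"gripper":-1},{"tx":0.0049,"ty":0.0281,"tz":0.0038,"ax":0.14,"ay":-0.292,"az":0.616,"gripper":-1},{"tx":0.0049,"ty":0.0281,"tz":0.0038,"ax":0.14,"ay":-0.292,"az":0.616,"gripper":-1},{"tx":0.0049,"ty":0.0281,"tz":0.0038,"ax":0.14,"ay":-0.292,"az":0.616,"gripper":-1},{"tx":0.0049,"ty":0.0281,"tz":0.0038,"ax":0.14,"ay":-0.292,"az":0.616,"gripper":-1},{"tx":0.0049,"ty":0.0281,"tz":0.0038,"ax":0.14,"ay":-0.292,"az":0.616,"gripper":-1}]' |head -2; done; python3 - <<'E'
from h import *
st()
pplan([.410,.388,.10],0,16,60)
p,d=snap("scene","s8"); cv2.imwrite("pics/s8c.png",cv2.resize(p[140:320,320:520][...,::-1],(600,540),interpolation=cv2.INTER_CUBIC))
E
```

```text
clock: 38.9
tool_pos: [0.4245, 0.1983, 0.3015]
clock: 39.7
tool_pos: [0.3948, 0.2562, 0.2797]
clock: 40.5
tool_pos: [0.3936, 0.3201, 0.2548]
clock: 41.3
tool_pos: [0.4208, 0.3797, 0.2346]
t 41.3 pos [0.4208 0.3797 0.2346] z [ 0.487 -0.42  -0.766] y [ 0.653  0.757 -0.   ] F [ 0.   0.1 -1.3] gap 0.0146 q [-1.02  0.55 -0.26  1.78  0.81  1.28 -0.83]
N=16 t [ 0.0202 -0.0002  0.0236] a [-0.  0. -0.] | mm/row 9.3 deg/row 0.0
```

View pics/s8c.png

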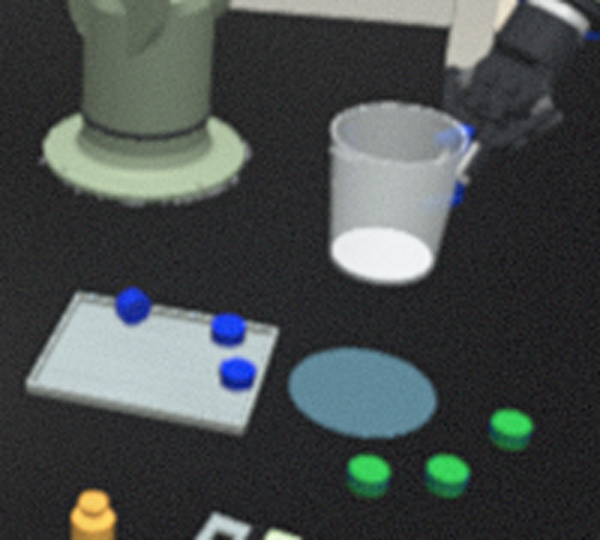

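The jug is empty and upright. All three caps are in the tray: a tilted one at (133,305) and flat ones at (228,328) and (237,373). I'll measure the held jug's rim from the top view to centre it over the mat, then lower it.

```bash
cat > rim.py <<'E'
from h import *
from scipy.optimize import least_squares
import sys
z0=float(sys.argv[1]); p,d=snap("top",sys.argv[2]); P=cloud("top",d).reshape(-1,3)
J=P[(abs(P[:,2]-z0)<.02)&(P[:,0]<.6)&(P[:,0]>.38)&(P[:,1]>.2)&(P[:,1]<.44)]
h=np.median(J[:,2]); J=J[abs(J[:,2]-h)<.012]
f=least_squares(lambda c:np.hypot(J[:,0]-c[0],J[:,1]-c[1])-.0605,[.48,.325],loss="soft_l1",f_scale=.002).x; print("rim",len(J),h,f)
A=np.c_[J[:,:2]-f,np.ones(len(J))]; k=np.linalg.lstsq(A,J[:,2],rcond=None)[0]; print("tilt slopes",k)
E
python3 -m crank '[{"tx":0.04,"ty":0,"tz":0.047,"ax":0,"ay":0,"az":0,"gripper":-1},{"tx":0.04,"ty":0,"tz":0.047,"ax":0,"ay":0,"az":0,"gripper":-1},{"tx":0.04,"ty":0,"tz":0.047,"ax":0,"ay":0,"az":0,"gripper":-1},{"tx":0.04,"ty":0,"tz":0.047,"ax":0,"ay":0,"az":0,"gripper":-1},{"tx":0.04,"ty":0,"tz":0.047,"ax":0,"ay":0,"az":0,"gripper":-1},{"tx":0.04,"ty":0,"tz":0.047,"ax":0,"ay":0,"az":0,"gripper":-1},{"tx":0.04,"ty":0,"tz":0.047,"ax":0,"ay":0,"az":0,"gripper":-1},{"tx":0.02,"ty":0,"tz":0.024,"ax":0,"ay":0,"az":0,"gripper":-1}]' | head -2; python3 rim.py 0.18 top9; python3 - <<'E'
from h import *
st(); pplan([.410,.388,.0822],0,8,60)
E
```

```text
clock: 42.15
tool_pos: [0.4196, 0.379, 0.0931]
rim 379 0.1647684072565132 [0.48115427 0.32927356]
tilt slopes [-0.01650769  0.01791838  0.16413013]
t 42.2 pos [0.4195 0.3788 0.0925] z [ 0.486 -0.422 -0.765] y [ 0.651  0.759 -0.005] F [-0.4 -1.4 -3.6] gap 0.015 q [-1.05  0.76 -0.22  1.85  0.92  1.1  -1.05]
N=8 t [0.007  0.0003 0.0077] a [-0.003  0.002  0.009] | mm/row 3.1 deg/row 0.0
```

```bash
python3 -m crank '[{"tx":0.012,"ty":0,"tz":0.014,"ax":0,"ay":0,"az":0,"gripper":-1},{"tx":0.012,"ty":0,"tz":0.014,"ax":0,"ay":0,"az":0,"gripper":-1},{"tx":0.012,"ty":0,"tz":0.014,"ax":0,"ay":0,"az":0,"gripper":-1},{"tx":0.009,"ty":0,"tz":0.01,"ax":0,"ay":0,"az":0,"gripper":-1},{"tx":0.006,"ty":0,"tz":0.007,"ax":0,"ay":0,"az":0,"gripper":-1},{"tx":0.002,"ty":0,"tz":0.002,"ax":0,"ay":0,"az":0,"gripper":-1},{"tx":0,"ty":0,"tz":0,"ax":0,"ay":0,"az":0,"gripper":-1},{"tx":0,"ty":0,"tz":0,"ax":0,"ay":0,"az":0,"gripper":-1}]'
python3 rim.py .14 top10
```

```text
clock: 43.0
tool_pos: [0.4197, 0.3798, 0.0712]
orientation: [0.856, 2.315, -0.315]
force: [-0.0, 0.3, -1.0]
finger_gap: 0.0146
rim 616 0.13743739349935025 [0.48137764 0.32812155]
tilt slopes [-0.01107529 -0.02024559  0.13790156]
```

```bash
python3 -m crank '[{"tx":0.002,"ty":0,"tz":0.0025,"ax":0,"ay":0,"az":0,"gripper":-1},{"tx":0,"ty":0,"tz":0,"ax":0,"ay":0,"az":0,"gripper":-1},{"tx":0,"ty":0,"tz":0,"ax":0,"ay":0,"az":0,"gripper":0.5},{"tx":0,"ty":0,"tz":0,"ax":0,"ay":0,"az":0,"gripper":1},{"tx":0,"ty":0,"tz":0,"ax":0,"ay":0,"az":0,"gripper":1},{"tx":0,"ty":0,"tz":0,"ax":0,"ay":0,"az":0,"gripper":1},{"tx":0,"ty":0,"tz":0,"ax":0,"ay":0,"az":0,"gripper":1},{"tx":0,"ty":0,"tz":0,"ax":0,"ay":0,"az":0,"gripper":1}]'
python3 -m crank '[{"tx":0,"ty":0,"tz":-0.03,"ax":0,"ay":0,"az":0,"gripper":1},{"tx":0,"ty":0,"tz":-0.06,"ax":0,"ay":0,"az":0,"gripper":1},{"tx":0,"ty":0,"tz":-0.08,"ax":0,"ay":0,"az":0,"gripper":1},{"tx":0,"ty":0,"tz":-0.08,"ax":0,"ay":0,"az":0,"gripper":1},{"tx":0,"ty":0,"tz":-0.08,"ax":0,"ay":0,"az":0,"gripper":1},{"tx":0,"ty":0,"tz":-0.08,"ax":0,"ay":0,"az":0,"gripper":1},{"tx":0,"ty":0,"tz":-0.08,"ax":0,"ay":0,"az":0,"gripper":1},{"tx":0,"ty":0,"tz":-0.08,"ax":0,"ay":0,"az":0,"gripper":1}]'|head -2
python3 rim.py .14 top11; python3 - <<'E'
from h import *
st(); p=cv2.imread("pics/top11.png"); cv2.imwrite("pics/top11c.png",cv2.resize(p[150:330,110:510],(800,360),interpolation=cv2.INTER_CUBIC))
E
```

```text
clock: 43.85
tool_pos: [0.4197, 0.3797, 0.0701]
orientation: [0.856, 2.315, -0.315]
force: [-0.7, 0.4, 0.2]
finger_gap: 0.0853
clock: 44.65
tool_pos: [0.3347, 0.4527, 0.203]
rim 426 0.13524455922719147 [0.48335697 0.32603385]
tilt slopes [ 0.00330359 -0.0314184   0.13506211]
t 44.7 pos [0.3329 0.4554 0.2053] z [ 0.488 -0.415 -0.768] y [0.648 0.761 0.001] F [-2.9  3.   3. ] gap 0.0852 q [-1.18  0.64 -0.3   1.7   0.75  1.37 -0.96]
```

View pics/top11c.png

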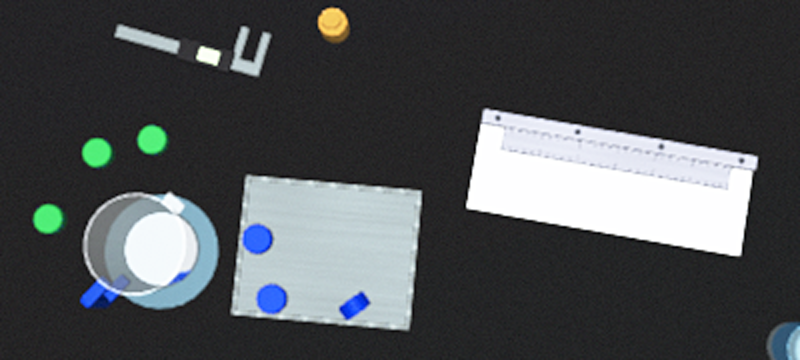

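The jug stands released on its mat (rim centre 5 mm from the mat's centre), the rule is still flush, and three caps are in the tray. Two lie flat, crop (257,238) and (271,298). One stands on edge at (355,305). I'll measure the caps.

```bash
cat > caps.py <<'E'
from h import *
import sys
def caps(p,d=None,z=.023):
    hsv=cv2.cvtColor(p,cv2.COLOR_RGB2HSV); b=((hsv[...,0]>108)&(hsv[...,0]<128)&(hsv[...,1]>150)&(hsv[...,2]>80)).astype(np.uint8)
    b[:140]=0; b[335:]=0; b[:,:215]=0; b[:,500:]=0
    for c in cv2.findContours(b,cv2.RETR_EXTERNAL,cv2.CHAIN_APPROX_NONE)[0]:
        if cv2.contourArea(c)<40: continue
        (u,v),r=cv2.minEnclosingCircle(c); M=cv2.moments(c); m=(M["m10"]/M["m00"],M["m01"]/M["m00"])
        w=onplane("top",m,z); rr=cv2.minAreaRect(np.array([onplane("top",q[0],z)[:2] for q in c],np.float32))
        f=np.array([.62426,-.26671]); e=w[:2]-f
        print("px",np.round(m,1),"area",cv2.contourArea(c),"xy",w[:2].round(4),"rect",np.round(rr[1],4),round(rr[2],1),"fence frame",(e@[.98792,-.15499]).round(4),(e@[.15499,.98792]).round(4), "z" ,None if d is None else cloud("top",d)[int(m[1]),int(m[0]),2].round(3))
if __name__=="__main__":
    p,d=snap("top",sys.argv[1]); caps(p,d,float(sys.argv[2]))
E
python3 caps.py top12 .023; python3 - <<'E'
from h import *
plan([.43,.20,.20],down(81.1),16)
E
```

```text
px [286.8 302.5] area 89.0 xy [0.4128 0.0703] rect [0.019  0.0363] 38.0 fence frame -0.2612 0.3001 z 0.044
px [245.5 299.1] area 142.0 xy [0.4194 0.1771] rect [0.0349 0.0343] 46.8 fence frame -0.2712 0.4067 z 0.025
px [238.4 269.1] area 141.5 xy [0.4961 0.1983] rect [0.0364 0.0338] 2.1 fence frame -0.1987 0.4395 z 0.022
N=16 t [-0.0387 -0.0395  0.0173] a [-0.149  0.53  -0.413] | mm/row 17.4 deg/row 3.2
```

```bash
for i in 1 2; do python3 -m crank '[{"tx":-0.0387,"ty":-0.0395,"tz":0.0173,"ax":-0.149,"ay":0.53,"az":-0.413,"gripper":1},{"tx":-0.0387,"ty":-0.0395,"tz":0.0173,"ax":-0.149,"ay":0.53,"az":-0.413,"gripper":1},{"tx":-0.0387,"ty":-0.0395,"tz":0.0173,"ax":-0.149,"ay":0.53,"az":-0.413,"gripper":1},{"tx":-0.0387,"ty":-0.0395,"tz":0.0173,"ax":-0.149,"ay":0.53,"az":-0.413,"gripper":1},{"tx":-0.0387,"ty":-0.0395,"tz":0.0173,"ax":-0.149,"ay":0.53,"az":-0.413,"gripper":1},{"tx":-0.0387,"ty":-0.0395,"tz":0.0173,"ax":-0.149,"ay":0.53,"az":-0.413,"gripper":1},{"tx":-0.0387,"ty":-0.0395,"tz":0.0173,"ax":-0.149,"ay":0.53,"az":-0.413,"gripper":1},{"tx":-0.0387,"ty":-0.0395,"tz":0.0173,"ax":-0.149,"ay":0.53,"az":-0.413,"gripper":1}]' |head -2; done; python3 - <<'E'
from h import *
st(); plan([.4194,.1771,.0175],down(81.1),16)
E
```

```text
clock: 45.55
tool_pos: [0.3669, 0.3172, 0.2175]
clock: 46.35
tool_pos: [0.4317, 0.1964, 0.1986]
t 46.35 pos [0.4317 0.1964 0.1986] z [-0.001 -0.003 -1.   ] y [ 0.155  0.988 -0.003] F [-0.5 -0.2 -0.1] gap 0.0855 q [-0.17  0.36 -0.48  2.    0.23  0.84  0.64]
N=16 t [ 0.0019 -0.0043  0.0377] a [-0.003 -0.    -0.001] | mm/row 11.4 deg/row 0.0
```

```bash
python3 -m crank '[{"tx":0.015,"ty":-0.035,"tz":0.1,"ax":-0.02,"ay":0,"az":0,"gripper":1},{"tx":0.015,"ty":-0.034,"tz":0.12,"ax":-0.02,"ay":0,"az":0,"gripper":1},{"tx":0,"ty":0,"tz":0.12,"ax":0,"ay":0,"az":0,"gripper":1},{"tx":0,"ty":0,"tz":0.12,"ax":0,"ay":0,"az":0,"gripper":1},{"tx":0,"ty":0,"tz":0.09,"ax":0,"ay":0,"az":0,"gripper":1},{"tx":0,"ty":0,"tz":0.04,"ax":0,"ay":0,"az":0,"gripper":1},{"tx":0,"ty":0,"tz":0.013,"ax":0,"ay":0,"az":0,"gripper":1},{"tx":0,"ty":0,"tz":0,"ax":0,"ay":0,"az":0,"gripper":1}]' 40 |head -5
python3 -m crank '[{"tx":0,"ty":0,"tz":0,"ax":0,"ay":0,"az":0,"gripper":-1},{"tx":0,"ty":0,"tz":0,"ax":0,"ay":0,"az":0,"gripper":-1},{"tx":0,"ty":0,"tz":0,"ax":0,"ay":0,"az":0,"gripper":-1},{"tx":0,"ty":0,"tz":0,"ax":0,"ay":0,"az":0,"gripper":-1},{"tx":0,"ty":0,"tz":0,"ax":0,"ay":0,"az":0,"gripper":-1},{"tx":0,"ty":0,"tz":0,"ax":0,"ay":0,"az":0,"gripper":-1},{"tx":0,"ty":0,"tz":0,"ax":0,"ay":0,"az":0,"gripper":-1},{"tx":0,"ty":0,"tz":0,"ax":0,"ay":0,"az":0,"gripper":-1}]' 40
python3 -m crank '[{"tx":0,"ty":0,"tz":-0.03,"ax":0,"ay":0,"az":0,"gripper":-1},{"tx":0,"ty":0,"tz":-0.06,"ax":0,"ay":0,"az":0,"gripper":-1},{"tx":0,"ty":0,"tz":-0.08,"ax":0,"ay":0,"az":0,"gripper":-1},{"tx":0,"ty":0,"tz":-0.08,"ax":0,"ay":0,"az":0,"gripper":-1},{"tx":0,"ty":0,"tz":-0.05,"ax":0,"ay":0,"az":0,"gripper":-1},{"tx":0,"ty":0,"tz":0,"ax":0,"ay":0,"az":0,"gripper":-1},{"tx":0,"ty":0,"tz":0,"ax":0,"ay":0,"az":0,"gripper":-1},{"tx":0,"ty":0,"tz":0,"ax":0,"ay":0,"az":0,"gripper":-1}]'
python3 - <<'E'
from h import *
f=np.array([.62426,-.26671]);xb=np.array([.98792,-.15499]);yb=np.array([.15499,.98792])
t=f-.056*xb+(.08)*yb; print(t); plan([*t,.09],down(81.08),16)
E
```

```text
clock: 47.15
tool_pos: [0.4197, 0.1776, 0.0178]
orientation: [0.247, 3.131, -0.002]
force: [-0.3, 0.1, 0.3]
finger_gap: 0.0854
clock: 47.95
tool_pos: [0.42, 0.1774, 0.0181]
orientation: [0.248, 3.13, -0.002]
force: [-1.8, -1.7, 18.3]
finger_gap: 0.0355
clock: 48.75
tool_pos: [0.4192, 0.1773, 0.1067]
orientation: [-0.248, -3.132, 0.003]
force: [0.8, -0.2, -1.2]
finger_gap: 0.0352
[ 0.58133568 -0.17899696]
N=16 t [-0.045  -0.068   0.0036] a [-0.002  0.    -0.002] | mm/row 24.5 deg/row 0.0
```

```bash
for i in 1 2; do python3 -m crank '[{"tx":-0.045,"ty":-0.068,"tz":0.0036,"ax":0,"ay":0,"az":0,"gripper":-1},{"tx":-0.045,"ty":-0.068,"tz":0.0036,"ax":0,"ay":0,"az":0,"gripper":-1},{"tx":-0.045,"ty":-0.068,"tz":0.0036,"ax":0,"ay":0,"az":0,"gripper":-1},{"tx":-0.045,"ty":-0.068,"tz":0.0036,"ax":0,"ay":0,"az":0,"gripper":-1},{"tx":-0.045,"ty":-0.068,"tz":0.0036,"ax":0,"ay":0,"az":0,"gripper":-1},{"tx":-0.045,"ty":-0.068,"tz":0.0036,"ax":0,"ay":0,"az":0,"gripper":-1},{"tx":-0.045,"ty":-0.068,"tz":0.0036,"ax":0,"ay":0,"az":0,"gripper":-1},{"tx":-0.045,"ty":-0.068,"tz":0.0036,"ax":0,"ay":0,"az":0,"gripper":-1}]' |head -2; done; python3 - <<'E'
from h import *
st(); plan([.58134,-.1790,.0285],down(81.08),8)
p,d=snap("scene","s13"); cv2.imwrite("pics/s13c.png",cv2.resize(p[150:310,170:450][...,::-1],(700,400),interpolation=cv2.INTER_CUBIC))
E
```

```text
clock: 49.55
tool_pos: [0.5003, -0.0016, 0.0981]
clock: 50.35
tool_pos: [0.5813, -0.1796, 0.0895]
t 50.35 pos [ 0.5813 -0.1796  0.0895] z [-0.001 -0.001 -1.   ] y [ 0.157  0.988 -0.001] F [ 0.4  0.4 -0.2] gap 0.0348 q [ 0.47  0.7  -0.4   1.74  0.37  0.78  1.31]
N=8 t [0.     0.0002 0.0254] a [-0.002 -0.001 -0.003] | mm/row 7.6 deg/row 0.0
```

View pics/s13c.png

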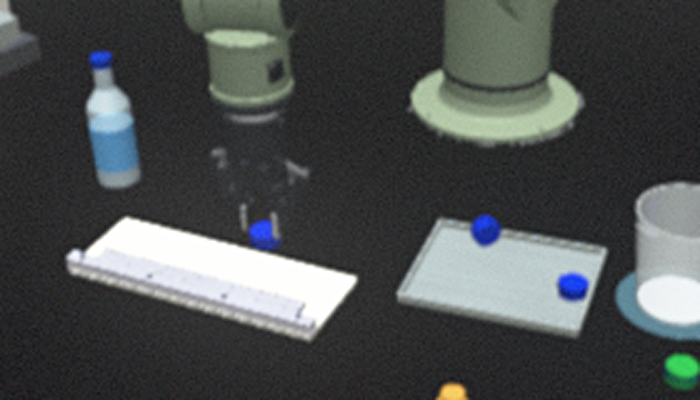

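The cap is held level at crop (263,235). I'll lower it and slide it gently to the rule.

```bash
python3 -m crank '[{"tx":0,"ty":0,"tz":0.06,"ax":0,"ay":0,"az":0,"gripper":-1},{"tx":0,"ty":0,"tz":0.06,"ax":0,"ay":0,"az":0,"gripper":-1},{"tx":0,"ty":0,"tz":0.04,"ax":0,"ay":0,"az":0,"gripper":-1},{"tx":0,"ty":0,"tz":0.03,"ax":0,"ay":0,"az":0,"gripper":-1},{"tx":0,"ty":0,"tz":0.015,"ax":0,"ay":0,"az":0,"gripper":-1},{"tx":0,"ty":0,"tz":0,"ax":0,"ay":0,"az":0,"gripper":-1},{"tx":0,"ty":0,"tz":0,"ax":0,"ay":0,"az":0,"gripper":-1},{"tx":0,"ty":0,"tz":0,"ax":0,"ay":0,"az":0,"gripper":-1}]'
python3 -m crank '[{"tx":-0.005,"ty":0,"tz":0,"ax":0,"ay":0,"az":0,"gripper":-1},{"tx":-0.004,"ty":0,"tz":0,"ax":0,"ay":0,"az":0,"gripper":-1},{"tx":-0.004,"ty":0,"tz":0,"ax":0,"ay":0,"az":0,"gripper":-1},{"tx":-0.003,"ty":0,"tz":0,"ax":0,"ay":0,"az":0,"gripper":-1},{"tx":-0.002,"ty":0,"tz":0,"ax":0,"ay":0,"az":0,"gripper":-1},{"tx":-0.002,"ty":0,"tz":0,"ax":0,"ay":0,"az":0,"gripper":-1},{"tx":0,"ty":0,"tz":0,"ax":0,"ay":0,"az":0,"gripper":-1},{"tx":0,"ty":0,"tz":0,"ax":0,"ay":0,"az":0,"gripper":-1}]'
python3 - <<'E'
from h import *
st(); print((np.array([.62426,-.26671])-sense()["tool_pos"][:2])@[.98792,-.15499])
E
```

```text
clock: 51.2
tool_pos: [0.5819, -0.179, 0.0298]
orientation: [0.248, 3.13, -0.003]
force: [0.2, -0.1, -0.1]
finger_gap: 0.0352
clock: 52.0
tool_pos: [0.5874, -0.1799, 0.0292]
orientation: [0.248, 3.131, -0.002]
force: [-0.1, -0.0, -0.1]
finger_gap: 0.0349
t 52.0 pos [ 0.5874 -0.1799  0.0292] z [ 0.001 -0.002 -1.   ] y [ 0.157  0.988 -0.002] F [-0.1 -0.  -0.1] gap 0.0349 q [ 0.44  0.79 -0.36  1.74  0.41  0.68  1.27]
0.049844363157762014
```

```bash
python3 -m crank '[{"tx":0,"ty":0,"tz":0.004,"ax":0,"ay":0,"az":0,"gripper":-1},{"tx":-0.003,"ty":0,"tz":0.002,"ax":0,"ay":0,"az":0,"gripper":-1},{"tx":-0.003,"ty":0,"tz":0,"ax":0,"ay":0,"az":0,"gripper":-1},{"tx":-0.002,"ty":0,"tz":0,"ax":0,"ay":0,"az":0,"gripper":-1},{"tx":0,"ty":0,"tz":0,"ax":0,"ay":0,"az":0,"gripper":-1},{"tx":0,"ty":0,"tz":0,"ax":0,"ay":0,"az":0,"gripper":-1},{"tx":0,"ty":0,"tz":0,"ax":0,"ay":0,"az":0,"gripper":-1},{"tx":0,"ty":0,"tz":0,"ax":0,"ay":0,"az":0,"gripper":-1}]'
python3 -m crank '[{"tx":-0.002,"ty":0,"tz":0,"ax":0,"ay":0,"az":0,"gripper":-1},{"tx":-0.002,"ty":0,"tz":0,"ax":0,"ay":0,"az":0,"gripper":-1},{"tx":0,"ty":0,"tz":0,"ax":0,"ay":0,"az":0,"gripper":-1},{"tx":0,"ty":0,"tz":0,"ax":0,"ay":0,"az":0,"gripper":-1},{"tx":0,"ty":0,"tz":0,"ax":0,"ay":0,"az":0,"gripper":-1},{"tx":0,"ty":0,"tz":0,"ax":0,"ay":0,"az":0,"gripper":-1},{"tx":0,"ty":0,"tz":0,"ax":0,"ay":0,"az":0,"gripper":-1},{"tx":0,"ty":0,"tz":0,"ax":0,"ay":0,"az":0,"gripper":-1}]'
python3 - <<'E'
from h import *
st(); print((np.array([.62426,-.26671])-sense()["tool_pos"][:2])@[.98792,-.15499])
E
```

```text
clock: 52.8
tool_pos: [0.5899, -0.1803, 0.0274]
orientation: [0.248, 3.131, -0.002]
force: [0.8, -0.2, 1.7]
finger_gap: 0.0348
clock: 53.6
tool_pos: [0.591, -0.1805, 0.0274]
orientation: [0.248, 3.131, -0.002]
force: [-0.5, 0.1, 2.5]
finger_gap: 0.0348
t 53.6 pos [ 0.591  -0.1805  0.0274] z [ 0.001 -0.002 -1.   ] y [ 0.157  0.988 -0.001] F [-0.5  0.1  2.5] gap 0.0348 q [ 0.44  0.8  -0.36  1.73  0.41  0.69  1.27]
0.04619329124674398
```

```bash
for i in 1 2; do python3 -m crank '[{"tx":-0.003,"ty":0,"tz":0,"ax":0,"ay":0,"az":0,"gripper":-1},{"tx":-0.003,"ty":0,"tz":0,"ax":0,"ay":0,"az":0,"gripper":-1},{"tx":0,"ty":0,"tz":0,"ax":0,"ay":0,"az":0,"gripper":-1},{"tx":0,"ty":0,"tz":0,"ax":0,"ay":0,"az":0,"gripper":-1},{"tx":0,"ty":0,"tz":0,"ax":0,"ay":0,"az":0,"gripper":-1},{"tx":0,"ty":0,"tz":0,"ax":0,"ay":0,"az":0,"gripper":-1},{"tx":0,"ty":0,"tz":0,"ax":0,"ay":0,"az":0,"gripper":-1},{"tx":0,"ty":0,"tz":0,"ax":0,"ay":0,"az":0,"gripper":-1}]'; done
python3 caps.py top14 .032
```

```text
clock: 54.4
tool_pos: [0.5915, -0.1806, 0.0273]
orientation: [-0.248, -3.13, 0.003]
force: [-10.4, 2.4, 11.4]
finger_gap: 0.0349
clock: 55.2
tool_pos: [0.5917, -0.1806, 0.0272]
orientation: [-0.248, -3.127, 0.003]
force: [-20.4, 4.7, 20.8]
finger_gap: 0.035
px [286.8 302.5] area 89.0 xy [0.4128 0.0696] rect [0.0189 0.0361] 38.0 fence frame -0.261 0.2995 z 0.042
px [238.4 269.1] area 141.5 xy [0.4957 0.1968] rect [0.0361 0.0336] 2.1 fence frame -0.1989 0.438 z 0.019
```

```bash
python3 -m crank '[{"tx":0.006,"ty":0,"tz":0,"ax":0,"ay":0,"az":0,"gripper":-1},{"tx":0.005,"ty":0,"tz":0,"ax":0,"ay":0,"az":0,"gripper":-1},{"tx":0,"ty":0,"tz":0,"ax":0,"ay":0,"az":0,"gripper":-1},{"tx":0,"ty":0,"tz":0,"ax":0,"ay":0,"az":0,"gripper":0},{"tx":0,"ty":0,"tz":0,"ax":0,"ay":0,"az":0,"gripper":1},{"tx":0,"ty":0,"tz":0,"ax":0,"ay":0,"az":0,"gripper":1},{"tx":0,"ty":0,"tz":0,"ax":0,"ay":0,"az":0,"gripper":1},{"tx":0,"ty":0,"tz":0,"ax":0,"ay":0,"az":0,"gripper":1}]'
python3 -m crank '[{"tx":0,"ty":0,"tz":-0.05,"ax":0,"ay":0,"az":0,"gripper":1},{"tx":0,"ty":0,"tz":-0.1,"ax":0,"ay":0,"az":0,"gripper":1},{"tx":0,"ty":0,"tz":-0.13,"ax":0,"ay":0,"az":0,"gripper":1},{"tx":0,"ty":0.1,"tz":-0.05,"ax":0,"ay":0,"az":0,"gripper":1},{"tx":0.03,"ty":0.15,"tz":0,"ax":0,"ay":0,"az":0,"gripper":1},{"tx":0.03,"ty":0.15,"tz":0,"ax":0,"ay":0,"az":0,"gripper":1},{"tx":0.03,"ty":0.15,"tz":0,"ax":0,"ay":0,"az":0,"gripper":1},{"tx":0.03,"ty":0.15,"tz":0,"ax":0,"ay":0,"az":0,"gripper":1}]' | head -2
python3 caps.py top15 .023; python3 - <<'E'
from h import *
st(); plan([.4961,.1975,.10],down(81.1),8)
E
```

```text
clock: 56.05
tool_pos: [0.5913, -0.1805, 0.0273]
orientation: [0.248, 3.131, -0.002]
force: [-0.6, 1.1, -0.7]
finger_gap: 0.0859
clock: 56.85
tool_pos: [0.5886, 0.0344, 0.1274]
px [286.9 302.5] area 90.0 xy [0.4128 0.0701] rect [0.019  0.0369] 38.0 fence frame -0.2611 0.3 z 0.044
px [238.4 269.1] area 141.5 xy [0.4961 0.1983] rect [0.0364 0.0338] 2.1 fence frame -0.1987 0.4395 z 0.023
px [384.6 235.7] area 134.5 xy [ 0.5906 -0.1794] rect [0.0341 0.0338] 0.6 fence frame -0.0468 0.081 z 0.029
t 56.9 pos [0.588  0.0438 0.1277] z [ 0.002  0.003 -1.   ] y [0.15  0.989 0.003] F [-1.5 11.5  0.4] gap 0.0853 q [ 0.13  0.62 -0.43  1.77  0.34  0.82  0.95]
N=8 t [0.0476 0.0575 0.0116] a [0.005 0.002 0.008] | mm/row 22.7 deg/row 0.0
```

```bash
python3 -m crank '[{"tx":0.0476,"ty":0.0575,"tz":0.0116,"ax":0,"ay":0,"az":0,"gripper":1},{"tx":0.0476,"ty":0.0575,"tz":0.0116,"ax":0,"ay":0,"az":0,"gripper":1},{"tx":0.0476,"ty":0.0575,"tz":0.0116,"ax":0,"ay":0,"az":0,"gripper":1},{"tx":0.0476,"ty":0.0575,"tz":0.0116,"ax":0,"ay":0,"az":0,"gripper":1},{"tx":0.0476,"ty":0.0575,"tz":0.0116,"ax":0,"ay":0,"az":0,"gripper":1},{"tx":0.0476,"ty":0.0575,"tz":0.0116,"ax":0,"ay":0,"az":0,"gripper":1},{"tx":0.0476,"ty":0.0575,"tz":0.0116,"ax":0,"ay":0,"az":0,"gripper":1},{"tx":0.0476,"ty":0.0575,"tz":0.0116,"ax":0,"ay":0,"az":0,"gripper":1}]' | head -2
python3 -m crank '[{"tx":0,"ty":0,"tz":0,"ax":0,"ay":0,"az":0,"gripper":1},{"tx":0,"ty":0,"tz":0.08,"ax":0,"ay":0,"az":0,"gripper":1},{"tx":0,"ty":0,"tz":0.09,"ax":0,"ay":0,"az":0,"gripper":1},{"tx":0,"ty":0,"tz":0.06,"ax":0,"ay":0,"az":0,"gripper":1},{"tx":0,"ty":0,"tz":0.03,"ax":0,"ay":0,"az":0,"gripper":1},{"tx":0,"ty":0,"tz":0.01,"ax":0,"ay":0,"az":0,"gripper":1},{"tx":0,"ty":0,"tz":0,"ax":0,"ay":0,"az":0,"gripper":1},{"tx":0,"ty":0,"tz":0,"ax":0,"ay":0,"az":0,"gripper":1}]'
python3 - <<'E'
from h import *
st(); plan([.4961,.1978,.0155],down(81.1),8)
E
```

```text
clock: 57.7
tool_pos: [0.4975, 0.1875, 0.0988]
clock: 58.5
tool_pos: [0.4983, 0.1869, 0.0178]
orientation: [0.248, 3.13, -0.002]
force: [-0.5, -0.7, -0.1]
finger_gap: 0.0854
t 58.5 pos [0.4983 0.1869 0.0178] z [ 0.002 -0.001 -1.   ] y [ 0.157  0.988 -0.001] F [-0.5 -0.7 -0.1] gap 0.0854 q [-0.22  0.72 -0.34  1.97  0.46  0.53  0.53]
N=8 t [0.0016 0.0044 0.001 ] a [-0.001  0.003 -0.004] | mm/row 1.4 deg/row 0.0
```

```bash
python3 -m crank '[{"tx":0.004,"ty":0.012,"tz":0.004,"ax":0,"ay":0,"az":0,"gripper":1},{"tx":0.005,"ty":0.012,"tz":0.004,"ax":0,"ay":0,"az":0,"gripper":1},{"tx":0.004,"ty":0.011,"tz":0,"ax":0,"ay":0,"az":0,"gripper":-1},{"tx":0,"ty":0,"tz":0,"ax":0,"ay":0,"az":0,"gripper":-1},{"tx":0,"ty":0,"tz":0,"ax":0,"ay":0,"az":0,"gripper":-1},{"tx":0,"ty":0,"tz":0,"ax":0,"ay":0,"az":0,"gripper":-1},{"tx":0,"ty":0,"tz":0,"ax":0,"ay":0,"az":0,"gripper":-1},{"tx":0,"ty":0,"tz":0,"ax":0,"ay":0,"az":0,"gripper":-1}]'
python3 -m crank '[{"tx":0,"ty":0,"tz":0,"ax":0,"ay":0,"az":0,"gripper":-1},{"tx":0,"ty":0,"tz":0,"ax":0,"ay":0,"az":0,"gripper":-1},{"tx":0,"ty":0,"tz":-0.03,"ax":0,"ay":0,"az":0,"gripper":-1},{"tx":0,"ty":0,"tz":-0.06,"ax":0,"ay":0,"az":0,"gripper":-1},{"tx":0,"ty":0,"tz":-0.08,"ax":0,"ay":0,"az":0,"gripper":-1},{"tx":0,"ty":0,"tz":-0.08,"ax":0,"ay":0,"az":0,"gripper":-1},{"tx":0,"ty":0,"tz":-0.05,"ax":0,"ay":0,"az":0,"gripper":-1},{"tx":0,"ty":0,"tz":0,"ax":0,"ay":0,"az":0,"gripper":-1}]'
python3 - <<'E'
from h import *
f=np.array([.62426,-.26671]);xb=np.array([.98792,-.15499]);yb=np.array([.15499,.98792])
st(); t=f-.056*xb+(-.01)*yb; print(t); plan([*t,.09],down(81.08),16)
E
```

```text
clock: 59.3
tool_pos: [0.4955, 0.1978, 0.0148]
orientation: [0.248, 3.131, -0.002]
force: [-2.6, 1.0, 8.3]
finger_gap: 0.036
clock: 60.1
tool_pos: [0.4965, 0.1981, 0.1068]
orientation: [0.248, 3.128, -0.0]
force: [0.2, -0.3, -1.7]
finger_gap: 0.0353
t 60.1 pos [0.4965 0.1981 0.1068] z [ 0.004 -0.    -1.   ] y [0.158 0.987 0.   ] F [ 0.2 -0.3 -1.7] gap 0.0353 q [-0.18  0.58 -0.42  1.93  0.36  0.7   0.59]
[ 0.56738658 -0.26790976]
N=16 t [-0.0298 -0.0936  0.0036] a [ 0.     0.003 -0.002] | mm/row 29.5 deg/row 0.0
```

```bash
for i in 1 2; do python3 -m crank '[{"tx":-0.0298,"ty":-0.0936,"tz":0.0036,"ax":0,"ay":0,"az":0,"gripper":-1},{"tx":-0.0298,"ty":-0.0936,"tz":0.0036,"ax":0,"ay":0,"az":0,"gripper":-1},{"tx":-0.0298,"ty":-0.0936,"tz":0.0036,"ax":0,"ay":0,"az":0,"gripper":-1},{"tx":-0.0298,"ty":-0.0936,"tz":0.0036,"ax":0,"ay":0,"az":0,"gripper":-1},{"tx":-0.0298,"ty":-0.0936,"tz":0.0036,"ax":0,"ay":0,"az":0,"gripper":-1},{"tx":-0.0298,"ty":-0.0936,"tz":0.0036,"ax":0,"ay":0,"az":0,"gripper":-1},{"tx":-0.0298,"ty":-0.0936,"tz":0.0036,"ax":0,"ay":0,"az":0,"gripper":-1},{"tx":-0.0298,"ty":-0.0936,"tz":0.0036,"ax":0,"ay":0,"az":0,"gripper":-1}]' |head -2; done; python3 -m crank '[{"tx":0,"ty":0,"tz":0,"ax":0,"ay":0,"az":0,"gripper":-1},{"tx":0,"ty":0,"tz":0.06,"ax":0,"ay":0,"az":0,"gripper":-1},{"tx":0,"ty":0,"tz":0.06,"ax":0,"ay":0,"az":0,"gripper":-1},{"tx":0,"ty":0,"tz":0.05,"ax":0,"ay":0,"az":0,"gripper":-1},{"tx":0,"ty":0,"tz":0.03,"ax":0,"ay":0,"az":0,"gripper":-1},{"tx":0,"ty":0,"tz":0.01,"ax":0,"ay":0,"az":0,"gripper":-1},{"tx":0,"ty":0,"tz":0,"ax":0,"ay":0,"az":0,"gripper":-1},{"tx":0,"ty":0,"tz":0,"ax":0,"ay":0,"az":0,"gripper":-1}]'
python3 - <<'E'
from h import *
f=np.array([.62426,-.26671]);xb=np.array([.98792,-.15499]);yb=np.array([.15499,.98792])
st(); t=f-.0485*xb+(-.01)*yb; plan([*t,.0242],down(81.08),8)
E
```

```text
clock: 60.9
tool_pos: [0.5305, -0.0365, 0.0958]
clock: 61.7
tool_pos: [0.5657, -0.2696, 0.0874]
clock: 62.5
tool_pos: [0.5665, -0.2685, 0.0256]
orientation: [0.248, 3.13, -0.003]
force: [-0.1, -0.7, 0.6]
finger_gap: 0.0361
t 62.5 pos [ 0.5665 -0.2685  0.0256] z [ 0.001 -0.002 -1.   ] y [ 0.157  0.988 -0.002] F [-0.1 -0.7  0.6] gap 0.0361 q [ 0.59  0.81 -0.37  1.71  0.42  0.7   1.41]
N=8 t [-0.0035  0.0003  0.0006] a [-0.003  0.003 -0.003] | mm/row 1.1 deg/row 0.0
```

```bash
python3 -m crank '[{"tx":-0.005,"ty":0,"tz":0.003,"ax":0,"ay":0,"az":0,"gripper":-1},{"tx":-0.005,"ty":0,"tz":0.002,"ax":0,"ay":0,"az":0,"gripper":-1},{"tx":-0.005,"ty":0,"tz":0,"ax":0,"ay":0,"az":0,"gripper":-1},{"tx":-0.005,"ty":0,"tz":0,"ax":0,"ay":0,"az":0,"gripper":-1},{"tx":-0.005,"ty":0,"tz":0,"ax":0,"ay":0,"az":0,"gripper":-1},{"tx":-0.004,"ty":0,"tz":0,"ax":0,"ay":0,"az":0,"gripper":-1},{"tx":-0.004,"ty":0,"tz":0,"ax":0,"ay":0,"az":0,"gripper":-1},{"tx":0,"ty":0,"tz":0,"ax":0,"ay":0,"az":0,"gripper":-1}]'
for i in 1 2; do python3 -m crank '[{"tx":-0.003,"ty":0,"tz":0,"ax":0,"ay":0,"az":0,"gripper":-1},{"tx":-0.003,"ty":0,"tz":0,"ax":0,"ay":0,"az":0,"gripper":-1},{"tx":0,"ty":0,"tz":0,"ax":0,"ay":0,"az":0,"gripper":-1},{"tx":0,"ty":0,"tz":0,"ax":0,"ay":0,"az":0,"gripper":-1},{"tx":0,"ty":0,"tz":0,"ax":0,"ay":0,"az":0,"gripper":-1},{"tx":0,"ty":0,"tz":0,"ax":0,"ay":0,"az":0,"gripper":-1},{"tx":0,"ty":0,"tz":0,"ax":0,"ay":0,"az":0,"gripper":-1},{"tx":0,"ty":0,"tz":0,"ax":0,"ay":0,"az":0,"gripper":-1}]'; done
python3 - <<'E'
from h import *
st(); print((np.array([.62426,-.26671])-sense()["tool_pos"][:2])@[.98792,-.15499])
E
```

```text
clock: 63.3
tool_pos: [0.576, -0.2701, 0.0239]
orientation: [0.248, 3.131, -0.003]
force: [-2.8, -0.1, 6.7]
finger_gap: 0.0355
clock: 64.1
tool_pos: [0.5762, -0.2702, 0.0238]
orientation: [-0.248, -3.129, 0.003]
force: [-11.9, 4.2, 16.8]
finger_gap: 0.0352
clock: 64.9
tool_pos: [0.5763, -0.2702, 0.0237]
orientation: [-0.248, -3.126, 0.002]
force: [-22.8, 6.6, 24.9]
finger_gap: 0.0356
t 64.9 pos [ 0.5763 -0.2702  0.0237] z [-0.006 -0.001 -1.   ] y [ 0.158  0.987 -0.002] F [-22.8   6.6  24.9] gap 0.0356 q [ 0.59  0.83 -0.37  1.68  0.42  0.72  1.42]
0.0467866660820316
```

```bash
python3 -m crank '[{"tx":0.006,"ty":0,"tz":0,"ax":0,"ay":0,"az":0,"gripper":-1},{"tx":0.006,"ty":0,"tz":0,"ax":0,"ay":0,"az":0,"gripper":-1},{"tx":0,"ty":0,"tz":0,"ax":0,"ay":0,"az":0,"gripper":-1},{"tx":0,"ty":0,"tz":0,"ax":0,"ay":0,"az":0,"gripper":0},{"tx":0,"ty":0,"tz":0,"ax":0,"ay":0,"az":0,"gripper":1},{"tx":0,"ty":0,"tz":0,"ax":0,"ay":0,"az":0,"gripper":1},{"tx":0,"ty":0,"tz":0,"ax":0,"ay":0,"az":0,"gripper":1},{"tx":0,"ty":0,"tz":0,"ax":0,"ay":0,"az":0,"gripper":1}]'
python3 -m crank '[{"tx":0,"ty":0,"tz":-0.05,"ax":0,"ay":0,"az":0,"gripper":1},{"tx":0,"ty":0,"tz":-0.1,"ax":0,"ay":0,"az":0,"gripper":1},{"tx":0,"ty":0,"tz":-0.13,"ax":0,"ay":0,"az":0,"gripper":1},{"tx":0.05,"ty":0.1,"tz":-0.05,"ax":0,"ay":0,"az":0,"gripper":-1},{"tx":0.06,"ty":0.13,"tz":0,"ax":0,"ay":0,"az":0,"gripper":-1},{"tx":0.06,"ty":0.13,"tz":0,"ax":0,"ay":0,"az":0,"gripper":-1},{"tx":0.06,"ty":0.13,"tz":0,"ax":0,"ay":0,"az":0,"gripper":-1},{"tx":0.06,"ty":0.13,"tz":0,"ax":0,"ay":0,"az":0,"gripper":-1}]' | head -2
python3 caps.py top16 .032; python3 - <<'E'
from h import *
st(); plan([.378,.043,.10],down(128),16)
p=cv2.imread("pics/top16.png"); cv2.imwrite("pics/top16c.png",cv2.resize(p[190:330,215:505],(800,386),interpolation=cv2.INTER_CUBIC))
E
```

```text
clock: 65.7
tool_pos: [0.5758, -0.2699, 0.0234]
orientation: [0.248, 3.131, -0.002]
force: [0.4, -0.1, 0.4]
finger_gap: 0.0857
clock: 66.5
tool_pos: [0.5187, -0.0711, 0.1233]
px [286.8 302.5] area 89.0 xy [0.4128 0.0696] rect [0.0189 0.0361] 38.0 fence frame -0.261 0.2995 z 0.042
px [419.2 241.7] area 137.0 xy [ 0.5757 -0.268 ] rect [0.0345 0.035 ] 45.5 fence frame -0.0478 -0.0088 z 0.038
px [385.  235.6] area 125.0 xy [ 0.59   -0.1797] rect [0.0353 0.032 ] 18.9 fence frame -0.0474 0.0807 z 0.036
t 66.55 pos [ 0.5172 -0.0638  0.1235] z [ 0.001  0.001 -1.   ] y [0.151 0.989 0.001] F [ 1.7 10.4  0.2] gap 0.0043 q [ 0.35  0.54 -0.46  1.95  0.35  0.73  1.11]
N=16 t [0.0238 0.0291 0.0049] a [ 0.001  0.001 -0.637] | mm/row 11.4 deg/row 2.9
```

View pics/top16c.png

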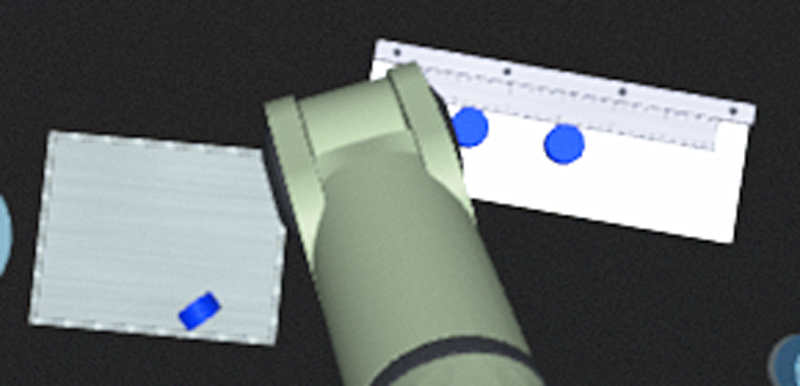

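Both placed caps touch the rule's edge at crop (469,127) and (564,144). The third stands on edge in the tray at (200,310), its axis at about 38°. I'll grip it across its faces, carry it to the tray's middle, lean it over and let it fall flat.

```bash
python3 - <<'E'
from h import *
plan([.4138,.0708,.10],down(38),16)
E
```

```text
N=16 t [0.0332 0.0144 0.0049] a [0.001 0.    0.59 ] | mm/row 11.0 deg/row 2.7
```

```bash
for i in 1 2; do python3 -m crank '[{"tx":0.0332,"ty":0.0144,"tz":0.0049,"ax":0,"ay":0,"az":0.59,"gripper":1},{"tx":0.0332,"ty":0.0144,"tz":0.0049,"ax":0,"ay":0,"az":0.59,"gripper":1},{"tx":0.0332,"ty":0.0144,"tz":0.0049,"ax":0,"ay":0,"az":0.59,"gripper":1},{"tx":0.0332,"ty":0.0144,"tz":0.0049,"ax":0,"ay":0,"az":0.59,"gripper":1},{"tx":0.0332,"ty":0.0144,"tz":0.0049,"ax":0,"ay":0,"az":0.59,"gripper":1},{"tx":0.0332,"ty":0.0144,"tz":0.0049,"ax":0,"ay":0,"az":0.59,"gripper":1},{"tx":0.0332,"ty":0.0144,"tz":0.0049,"ax":0,"ay":0,"az":0.59,"gripper":1},{"tx":0.0332,"ty":0.0144,"tz":0.0049,"ax":0,"ay":0,"az":0.59,"gripper":1}]'|head -2; done; python3 - <<'E'
from h import *
st(); plan([.4138,.0708,.020],down(38),8)
E
```

```text
clock: 67.35
tool_pos: [0.4549, -0.0145, 0.1112]
clock: 68.15
tool_pos: [0.4167, 0.0631, 0.0992]
t 68.15 pos [0.4167 0.0631 0.0992] z [ 0.002 -0.001 -1.   ] y [0.793 0.61  0.   ] F [ 0.1  0.3 -0.1] gap 0.0852 q [-0.1   0.44 -0.25  2.22  0.22  0.5   0.14]
N=8 t [0.0033 0.001  0.033 ] a [ 0.001  0.003 -0.012] | mm/row 10.0 deg/row 0.1
```

```bash
python3 -m crank '[{"tx":0.012,"ty":0.004,"tz":0.05,"ax":0,"ay":0,"az":0,"gripper":1},{"tx":0.012,"ty":0.004,"tz":0.07,"ax":0,"ay":0,"az":0,"gripper":1},{"tx":0.003,"ty":0,"tz":0.07,"ax":0,"ay":0,"az":0,"gripper":1},{"tx":0,"ty":0,"tz":0.05,"ax":0,"ay":0,"az":0,"gripper":1},{"tx":0,"ty":0,"tz":0.02,"ax":0,"ay":0,"az":0,"gripper":1},{"tx":0,"ty":0,"tz":0.004,"ax":0,"ay":0,"az":0,"gripper":1},{"tx":0,"ty":0,"tz":0,"ax":0,"ay":0,"az":0,"gripper":-1},{"tx":0,"ty":0,"tz":0,"ax":0,"ay":0,"az":0,"gripper":-1}]' 40 | head -2
python3 -m crank '[{"tx":0,"ty":0,"tz":0,"ax":0,"ay":0,"az":0,"gripper":-1},{"tx":0,"ty":0,"tz":0,"ax":0,"ay":0,"az":0,"gripper":-1},{"tx":0,"ty":0,"tz":0,"ax":0,"ay":0,"az":0,"gripper":-1},{"tx":0,"ty":0,"tz":0,"ax":0,"ay":0,"az":0,"gripper":-1},{"tx":0,"ty":0,"tz":0,"ax":0,"ay":0,"az":0,"gripper":-1},{"tx":0,"ty":0,"tz":0,"ax":0,"ay":0,"az":0,"gripper":-1},{"tx":0,"ty":0,"tz":-0.06,"ax":0,"ay":0,"az":0,"gripper":-1},{"tx":0,"ty":0,"tz":-0.07,"ax":0,"ay":0,"az":0,"gripper":-1}]' 40
python3 - <<'E'
from h import *
st(); M=lean(35,[.788,.616]); y=M[:,1]; 
# tool: y leaned downwards-outwards, z = down leaned toward -(.788,.616)
a=np.array([.788,.616,0]);c,s=np.cos(np.radians(35)),np.sin(np.radians(35)); z=-c*np.array([0,0,1])-s*a; yy=c*a-s*np.array([0,0,1]); M=np.stack([np.cross(yy,z),yy,z],1)
np.save("M35.npy",M); plan([.475,.11,.06],M,16)
E
```

```text
clock: 68.95
tool_pos: [0.414, 0.0703, 0.0199]
clock: 69.75
tool_pos: [0.413, 0.0703, 0.0583]
orientation: [1.385, 2.82, -0.004]
force: [0.1, 0.2, 0.3]
finger_gap: 0.019
t 69.75 pos [0.413  0.0703 0.0583] z [-0.001 -0.002 -1.   ] y [ 0.791  0.612 -0.002] F [0.1 0.2 0.3] gap 0.019 q [-0.15  0.53 -0.21  2.24  0.27  0.4   0.08]
N=16 t [-0.0014  0.0148 -0.0047] a [ 0.476 -0.001 -0.004] | mm/row 4.7 deg/row 2.2
```

Gripped (gap 19 mm). I'll move to the tray's middle while leaning 35°, then lower.

```bash
for i in 1 2; do python3 -m crank '[{"tx":-0.0014,"ty":0.0148,"tz":-0.0047,"ax":0.476,"ay":0,"az":0,"gripper":-1},{"tx":-0.0014,"ty":0.0148,"tz":-0.0047,"ax":0.476,"ay":0,"az":0,"gripper":-1},{"tx":-0.0014,"ty":0.0148,"tz":-0.0047,"ax":0.476,"ay":0,"az":0,"gripper":-1},{"tx":-0.0014,"ty":0.0148,"tz":-0.0047,"ax":0.476,"ay":0,"az":0,"gripper":-1},{"tx":-0.0014,"ty":0.0148,"tz":-0.0047,"ax":0.476,"ay":0,"az":0,"gripper":-1},{"tx":-0.0014,"ty":0.0148,"tz":-0.0047,"ax":0.476,"ay":0,"az":0,"gripper":-1},{"tx":-0.0014,"ty":0.0148,"tz":-0.0047,"ax":0.476,"ay":0,"az":0,"gripper":-1},{"tx":-0.0014,"ty":0.0148,"tz":-0.0047,"ax":0.476,"ay":0,"az":0,"gripper":-1}]'|head -2; done; python3 - <<'E'
from h import *
st(); M=np.load("M35.npy"); plan([.475,.11,.027],M,8)
print("retract 0.1 ok")
E
```

```text
clock: 70.55
tool_pos: [0.4446, 0.0902, 0.0647]
clock: 71.35
tool_pos: [0.4758, 0.11, 0.0597]
t 71.35 pos [0.4758 0.11   0.0597] z [-0.454 -0.352 -0.819] y [ 0.649  0.5   -0.574] F [ 0.2 -0.6  0.5] gap 0.0191 q [-0.34  0.87 -0.14  1.61  0.23  1.28  0.05]
N=8 t [0.0002 0.0076 0.0113] a [-0.001 -0.003 -0.009] | mm/row 4.1 deg/row 0.0
retract 0.1 ok
```

```bash
python3 -m crank '[{"tx":0,"ty":0.015,"tz":0.022,"ax":0,"ay":0,"az":0,"gripper":-1},{"tx":0,"ty":0.015,"tz":0.022,"ax":0,"ay":0,"az":0,"gripper":-1},{"tx":0,"ty":0.012,"tz":0.018,"ax":0,"ay":0,"az":0,"gripper":-1},{"tx":0,"ty":0.01,"tz":0.015,"ax":0,"ay":0,"az":0,"gripper":-1},{"tx":0,"ty":0.007,"tz":0.01,"ax":0,"ay":0,"az":0,"gripper":-1},{"tx":0,"ty":0.003,"tz":0.004,"ax":0,"ay":0,"az":0,"gripper":-1},{"tx":0,"ty":0,"tz":0,"ax":0,"ay":0,"az":0,"gripper":-1},{"tx":0,"ty":0,"tz":0,"ax":0,"ay":0,"az":0,"gripper":-1}]'
python3 -m crank '[{"tx":0,"ty":0,"tz":0,"ax":0,"ay":0,"az":0,"gripper":-0.2},{"tx":0,"ty":0,"tz":0,"ax":0,"ay":0,"az":0,"gripper":-0.1},{"tx":0,"ty":0,"tz":0,"ax":0,"ay":0,"az":0,"gripper":-0.1},{"tx":0,"ty":0,"tz":-0.03,"ax":0,"ay":0,"az":0,"gripper":-0.1},{"tx":0,"ty":0,"tz":-0.05,"ax":0,"ay":0,"az":0,"gripper":-0.1},{"tx":0,"ty":0,"tz":-0.08,"ax":0,"ay":0,"az":0,"gripper":-0.1},{"tx":0,"ty":0,"tz":-0.12,"ax":0,"ay":0,"az":0,"gripper":-0.1},{"tx":0,"ty":0,"tz":-0.14,"ax":0,"ay":0,"az":0,"gripper":0.5}]'
python3 -m crank '[{"tx":0,"ty":0.1,"tz":-0.08,"ax":-0.9,"ay":0,"az":0,"gripper":1},{"tx":0,"ty":0.12,"tz":-0.05,"ax":-0.9,"ay":0,"az":0,"gripper":1},{"tx":0,"ty":0.12,"tz":0,"ax":-0.9,"ay":0,"az":0,"gripper":1},{"tx":0,"ty":0.12,"tz":0,"ax":-0.9,"ay":0,"az":0,"gripper":1},{"tx":0,"ty":0.1,"tz":0,"ax":-0.9,"ay":0,"az":0,"gripper":1},{"tx":0,"ty":0.06,"tz":0,"ax":-0.9,"ay":0,"az":0,"gripper":1},{"tx":0,"ty":0,"tz":0,"ax":-0.9,"ay":0,"az":0,"gripper":1},{"tx":0,"ty":0,"tz":0,"ax":-0.9,"ay":0,"az":0,"gripper":1}]' | head -2
python3 caps.py top17 .023; python3 -c "
from h import *
st()"
```

```text
clock: 72.15
tool_pos: [0.4755, 0.1097, 0.0269]
orientation: [-1.222, -2.485, 0.783]
force: [0.5, 0.3, 0.2]
finger_gap: 0.0193
clock: 72.95
tool_pos: [0.5327, 0.1542, 0.1315]
orientation: [-1.221, -2.484, 0.784]
force: [0.7, 0.4, -0.3]
finger_gap: 0.0515
clock: 73.75
tool_pos: [0.6817, 0.2695, 0.0833]
px [274.1 280.9] area 93.5 xy [0.4677 0.1046] rect [0.0201 0.0364] 34.9 fence frame -0.2123 0.3426 z 0.042
px [419.2 241.7] area 137.0 xy [ 0.5766 -0.2693] rect [0.0347 0.0353] 45.5 fence frame -0.0467 -0.01 z 0.032
px [384.6 235.7] area 134.5 xy [ 0.5906 -0.1794] rect [0.0341 0.0338] 0.6 fence frame -0.0468 0.081 z 0.032
t 73.8 pos [0.6814 0.2681 0.0839] z [-0.02  -0.018 -1.   ] y [ 0.792  0.61  -0.027] F [ 3.6 -0.5  0.2] gap 0.0853 q [-0.35  0.87 -0.2   1.35  0.2   0.97  0.06]
```

The cap righted itself and still stands on edge (top at 42 mm). I'll topple it by pushing near its top with shut fingers along its axis.

```bash
python3 - <<'E'
from h import *
plan([.513,.139,.10],down(36),8)
E
```

```text
N=8 t [-0.0009 -0.0885 -0.0054] a [-0.042  0.004  0.045] | mm/row 26.6 deg/row 0.3
```

```bash
python3 -m crank '[{"tx":0,"ty":-0.0885,"tz":-0.0054,"ax":-0.042,"ay":0,"az":0.045,"gripper":-1},{"tx":0,"ty":-0.0885,"tz":-0.0054,"ax":-0.042,"ay":0,"az":0.045,"gripper":-1},{"tx":0,"ty":-0.0885,"tz":-0.0054,"ax":-0.042,"ay":0,"az":0.045,"gripper":-1},{"tx":0,"ty":-0.0885,"tz":-0.0054,"ax":-0.042,"ay":0,"az":0.045,"gripper":-1},{"tx":0,"ty":-0.0885,"tz":-0.0054,"ax":-0.042,"ay":0,"az":0.045,"gripper":-1},{"tx":0,"ty":-0.0885,"tz":-0.0054,"ax":-0.042,"ay":0,"az":0.045,"gripper":-1},{"tx":0,"ty":-0.0885,"tz":-0.0054,"ax":-0.042,"ay":0,"az":0.045,"gripper":-1},{"tx":0,"ty":-0.0885,"tz":-0.0054,"ax":-0.042,"ay":0,"az":0.045,"gripper":-1}]'|head -2; python3 - <<'E'
from h import *
st(); plan([.513,.139,.036],down(36),8)
E
```

```text
clock: 74.6
tool_pos: [0.5116, 0.141, 0.1013]
t 74.6 pos [0.5116 0.141  0.1013] z [-0.004 -0.006 -1.   ] y [ 0.809  0.588 -0.007] F [ 1.2 -0.2 -0.2] gap -0.0003 q [-0.22  0.57 -0.22  1.94  0.2   0.66  0.06]
N=8 t [-0.001   0.0001  0.0272] a [-0.011  0.004  0.001] | mm/row 8.2 deg/row 0.1
```

```bash
python3 -m crank '[{"tx":-0.008,"ty":0,"tz":0.06,"ax":-0.08,"ay":0,"az":0,"gripper":-1},{"tx":0,"ty":0,"tz":0.08,"ax":0,"ay":0,"az":0,"gripper":-1},{"tx":0,"ty":0,"tz":0.06,"ax":0,"ay":0,"az":0,"gripper":-1},{"tx":0,"ty":0,"tz":0.018,"ax":0,"ay":0,"az":0,"gripper":-1},{"tx":0,"ty":0,"tz":0,"ax":0,"ay":0,"az":0,"gripper":-1},{"tx":0,"ty":-0.02,"tz":0,"ax":0,"ay":0,"az":0,"gripper":-1},{"tx":0,"ty":-0.025,"tz":0,"ax":0,"ay":0,"az":0,"gripper":-1},{"tx":0,"ty":-0.025,"tz":0,"ax":0,"ay":0,"az":0,"gripper":-1}]'|head -4
python3 -m crank '[{"tx":0,"ty":-0.025,"tz":0,"ax":0,"ay":0,"az":0,"gripper":-1},{"tx":0,"ty":-0.025,"tz":0,"ax":0,"ay":0,"az":0,"gripper":-1},{"tx":0,"ty":-0.025,"tz":0,"ax":0,"ay":0,"az":0,"gripper":-1},{"tx":0,"ty":-0.015,"tz":0,"ax":0,"ay":0,"az":0,"gripper":-1},{"tx":0,"ty":0,"tz":0,"ax":0,"ay":0,"az":0,"gripper":-1},{"tx":0,"ty":0.06,"tz":-0.06,"ax":0,"ay":0,"az":0,"gripper":-1},{"tx":0,"ty":0.12,"tz":-0.09,"ax":0,"ay":0,"az":0,"gripper":-1},{"tx":0,"ty":0.12,"tz":-0.1,"ax":0,"ay":0,"az":0,"gripper":1}]'|head -4
python3 -m crank '[{"tx":0,"ty":0.12,"tz":-0.05,"ax":0,"ay":0,"az":0,"gripper":1},{"tx":0,"ty":0.12,"tz":0,"ax":0,"ay":0,"az":0,"gripper":1},{"tx":0,"ty":0.05,"tz":0,"ax":0,"ay":0,"az":0,"gripper":1},{"tx":0,"ty":0,"tz":0,"ax":0,"ay":0,"az":0,"gripper":1},{"tx":0,"ty":0,"tz":0,"ax":0,"ay":0,"az":0,"gripper":1},{"tx":0,"ty":0,"tz":0,"ax":0,"ay":0,"az":0,"gripper":1},{"tx":0,"ty":0,"tz":0,"ax":0,"ay":0,"az":0,"gripper":1},{"tx":0,"ty":0,"tz":0,"ax":0,"ay":0,"az":0,"gripper":1}]'|head -2
python3 caps.py top18 .023
```

```text
clock: 75.4
tool_pos: [0.496, 0.1265, 0.0359]
orientation: [1.425, 2.797, -0.002]
force: [0.3, -0.1, -0.1]
clock: 76.2
tool_pos: [0.5478, 0.1647, 0.1111]
orientation: [1.425, 2.799, -0.003]
force: [1.7, 0.2, -0.1]
clock: 77.0
tool_pos: [0.6174, 0.215, 0.1254]
px [275.3 282.7] area 90.0 xy [0.463  0.1015] rect [0.0201 0.0363] 34.9 fence frame -0.2164 0.3388 z 0.038
px [419.2 241.7] area 137.0 xy [ 0.5766 -0.2693] rect [0.0347 0.0353] 45.5 fence frame -0.0467 -0.01 z 0.036
px [384.5 235.7] area 133.5 xy [ 0.5906 -0.1793] rect [0.0341 0.0338] 0.6 fence frame -0.0468 0.0811 z 0.03
```

```bash
python3 - <<'E'
from h import *
st(); plan([.505,.132,.10],down(35),8); plan([.505,.132,.036],down(35),8)
E
```

```text
t 77.05 pos [0.6175 0.2151 0.1254] z [ 0.001 -0.002 -1.   ] y [ 0.809  0.588 -0.   ] F [-0.5 -0.5  0.3] gap 0.0856 q [-0.29  0.69 -0.22  1.6   0.19  0.87  0.05]
N=8 t [-0.0009 -0.0583  0.0106] a [-0.     0.004  0.028] | mm/row 17.8 deg/row 0.1
N=8 t [-0.0008 -0.0583  0.0373] a [-0.     0.004  0.028] | mm/row 20.7 deg/row 0.1
```

```bash
python3 -m crank '[{"tx":0,"ty":-0.0583,"tz":0.0373,"ax":0,"ay":0,"az":0.028,"gripper":-1},{"tx":0,"ty":-0.0583,"tz":0.0373,"ax":0,"ay":0,"az":0.028,"gripper":-1},{"tx":0,"ty":-0.0583,"tz":0.0373,"ax":0,"ay":0,"az":0.028,"gripper":-1},{"tx":0,"ty":-0.0583,"tz":0.0373,"ax":0,"ay":0,"az":0.028,"gripper":-1},{"tx":0,"ty":-0.0583,"tz":0.0373,"ax":0,"ay":0,"az":0.028,"gripper":-1},{"tx":0,"ty":-0.0583,"tz":0.0373,"ax":0,"ay":0,"az":0.028,"gripper":-1},{"tx":0,"ty":-0.0583,"tz":0.0373,"ax":0,"ay":0,"az":0.028,"gripper":-1},{"tx":0,"ty":-0.0583,"tz":0.0373,"ax":0,"ay":0,"az":0.028,"gripper":-1}]'|head -2
python3 -m crank '[{"tx":0,"ty":-0.03,"tz":0,"ax":0,"ay":0,"az":0,"gripper":-1},{"tx":0,"ty":-0.03,"tz":0,"ax":0,"ay":0,"az":0,"gripper":-1},{"tx":0,"ty":-0.03,"tz":0,"ax":0,"ay":0,"az":0,"gripper":-1},{"tx":0,"ty":-0.03,"tz":0,"ax":0,"ay":0,"az":0,"gripper":-1},{"tx":0,"ty":-0.03,"tz":0,"ax":0,"ay":0,"az":0,"gripper":-1},{"tx":0,"ty":-0.03,"tz":0,"ax":0,"ay":0,"az":0,"gripper":-1},{"tx":0,"ty":-0.03,"tz":0,"ax":0,"ay":0,"az":0,"gripper":-1},{"tx":0,"ty":-0.02,"tz":0,"ax":0,"ay":0,"az":0,"gripper":-1}]'|head -4
python3 -m crank '[{"tx":0,"ty":0,"tz":0,"ax":0,"ay":0,"az":0,"gripper":-1},{"tx":0,"ty":0,"tz":-0.06,"ax":0,"ay":0,"az":0,"gripper":-1},{"tx":0,"ty":0.1,"tz":-0.1,"ax":0,"ay":0,"az":0,"gripper":-1},{"tx":0,"ty":0.12,"tz":-0.1,"ax":0,"ay":0,"az":0,"gripper":1},{"tx":0,"ty":0.14,"tz":-0.05,"ax":0,"ay":0,"az":0,"gripper":1},{"tx":0,"ty":0.14,"tz":0,"ax":0,"ay":0,"az":0,"gripper":1},{"tx":0,"ty":0.1,"tz":0,"ax":0,"ay":0,"az":0,"gripper":1},{"tx":0,"ty":0.06,"tz":0,"ax":0,"ay":0,"az":0,"gripper":1}]'|head -2
python3 caps.py top19 .023
```

```text
clock: 77.85
tool_pos: [0.5034, 0.1333, 0.0356]
clock: 78.65
tool_pos: [0.4468, 0.0937, 0.0359]
orientation: [1.45, 2.785, -0.002]
force: [0.5, 0.2, 2.8]
clock: 79.45
tool_pos: [0.6109, 0.2097, 0.1284]
px [281.6 292.8] area 89.0 xy [0.4374 0.0845] rect [0.0193 0.0363] 34.9 fence frame -0.239 0.318 z 0.038
px [419.1 241.7] area 136.0 xy [ 0.5766 -0.2692] rect [0.0347 0.0353] 45.5 fence frame -0.0467 -0.0099 z 0.031
px [384.6 235.7] area 134.5 xy [ 0.5906 -0.1794] rect [0.0341 0.0338] 0.6 fence frame -0.0468 0.081 z 0.031
```

The cap just slides upright because friction is low. I'll regrip it across its faces, higher up, and release it at a 60° lean so it must drop flat.

```bash
python3 - <<'E'
from h import *
plan([.4380,.0850,.10],down(35),16); plan([.4380,.0850,.026],down(35),8,([.4380,.0850,.1],down(35)))
E
```

```text
N=16 t [-0.0007 -0.0447  0.0059] a [0.001 0.001 0.001] | mm/row 13.5 deg/row 0.0
N=8 t [0.     0.     0.0308] a [0. 0. 0.] | mm/row 9.3 deg/row 0.0
```

```bash
python3 -m crank '[{"tx":-0.0014,"ty":-0.0894,"tz":0.0118,"ax":0,"ay":0,"az":0,"gripper":1},{"tx":-0.0014,"ty":-0.0894,"tz":0.0118,"ax":0,"ay":0,"az":0,"gripper":1},{"tx":-0.0014,"ty":-0.0894,"tz":0.0118,"ax":0,"ay":0,"az":0,"gripper":1},{"tx":-0.0014,"ty":-0.0894,"tz":0.0118,"ax":0,"ay":0,"az":0,"gripper":1},{"tx":-0.0014,"ty":-0.0894,"tz":0.0118,"ax":0,"ay":0,"az":0,"gripper":1},{"tx":-0.0014,"ty":-0.0894,"tz":0.0118,"ax":0,"ay":0,"az":0,"gripper":1},{"tx":-0.0014,"ty":-0.0894,"tz":0.0118,"ax":0,"ay":0,"az":0,"gripper":1},{"tx":-0.0014,"ty":-0.0894,"tz":0.0118,"ax":0,"ay":0,"az":0,"gripper":1}]'|head -2
python3 -m crank '[{"tx":0,"ty":0,"tz":0,"ax":0,"ay":0,"az":0,"gripper":1},{"tx":0,"ty":0,"tz":0.06,"ax":0,"ay":0,"az":0,"gripper":1},{"tx":0,"ty":0,"tz":0.08,"ax":0,"ay":0,"az":0,"gripper":1},{"tx":0,"ty":0,"tz":0.07,"ax":0,"ay":0,"az":0,"gripper":1},{"tx":0,"ty":0,"tz":0.03,"ax":0,"ay":0,"az":0,"gripper":1},{"tx":0,"ty":0,"tz":0.006,"ax":0,"ay":0,"az":0,"gripper":1},{"tx":0,"ty":0,"tz":0,"ax":0,"ay":0,"az":0,"gripper":-1},{"tx":0,"ty":0,"tz":0,"ax":0,"ay":0,"az":0,"gripper":-1}]' 40 | head -2
python3 -m crank '[{"tx":0,"ty":0,"tz":0,"ax":0,"ay":0,"az":0,"gripper":-1},{"tx":0,"ty":0,"tz":0,"ax":0,"ay":0,"az":0,"gripper":-1},{"tx":0,"ty":0,"tz":0,"ax":0,"ay":0,"az":0,"gripper":-1},{"tx":0,"ty":0,"tz":0,"ax":0,"ay":0,"az":0,"gripper":-1},{"tx":0,"ty":0,"tz":0,"ax":0,"ay":0,"az":0,"gripper":-1},{"tx":0,"ty":0,"tz":0,"ax":0,"ay":0,"az":0,"gripper":-1},{"tx":0,"ty":0,"tz":-0.06,"ax":0,"ay":0,"az":0,"gripper":-1},{"tx":0,"ty":0,"tz":-0.08,"ax":0,"ay":0,"az":0,"gripper":-1}]' 40
python3 - <<'E'
from h import *
st(); r=np.radians
def L(t,a=35):
    v=np.array([np.cos(r(a)),np.sin(r(a)),0]);k=np.array([0,0,1.]);z=-np.cos(r(t))*k-np.sin(r(t))*v;y=np.cos(r(t))*v-np.sin(r(t))*k;return np.stack([np.cross(y,z),y,z],1)
plan([.475,.105,.07],L(60),16); plan([.475,.105,.038],L(60),8,([.475,.105,.07],L(60)))
E
```

```text
clock: 80.3
tool_pos: [0.4347, 0.0815, 0.1003]
clock: 81.1
tool_pos: [0.4363, 0.0821, 0.0274]
clock: 81.9
tool_pos: [0.435, 0.0819, 0.0686]
orientation: [1.45, 2.787, -0.004]
force: [0.2, 0.5, 0.7]
finger_gap: 0.0186
t 81.9 pos [0.435  0.0819 0.0686] z [-0.001 -0.003 -1.   ] y [ 0.819  0.574 -0.002] F [0.2 0.5 0.7] gap 0.0186 q [-0.16  0.53 -0.21  2.18  0.24  0.46  0.05]
N=16 t [-0.0008  0.0087 -0.005 ] a [ 0.816  0.001 -0.   ] | mm/row 3.0 deg/row 3.7
N=8 t [0.     0.0115 0.0067] a [0. 0. 0.] | mm/row 4.0 deg/row 0.0
```

```bash
for i in 1 2; do python3 -m crank '[{"tx":-0.0008,"ty":0.0087,"tz":-0.005,"ax":0.816,"ay":0,"az":0,"gripper":-1},{"tx":-0.0008,"ty":0.0087,"tz":-0.005,"ax":0.816,"ay":0,"az":0,"gripper":-1},{"tx":-0.0008,"ty":0.0087,"tz":-0.005,"ax":0.816,"ay":0,"az":0,"gripper":-1},{"tx":-0.0008,"ty":0.0087,"tz":-0.005,"ax":0.816,"ay":0,"az":0,"gripper":-1},{"tx":-0.0008,"ty":0.0087,"tz":-0.005,"ax":0.816,"ay":0,"az":0,"gripper":-1},{"tx":-0.0008,"ty":0.0087,"tz":-0.005,"ax":0.816,"ay":0,"az":0,"gripper":-1},{"tx":-0.0008,"ty":0.0087,"tz":-0.005,"ax":0.816,"ay":0,"az":0,"gripper":-1},{"tx":-0.0008,"ty":0.0087,"tz":-0.005,"ax":0.816,"ay":0,"az":0,"gripper":-1}]' |head -2; done
python3 -m crank '[{"tx":0,"ty":0.018,"tz":0.0105,"ax":0,"ay":0,"az":0,"gripper":-1},{"tx":0,"ty":0.018,"tz":0.0105,"ax":0,"ay":0,"az":0,"gripper":-1},{"tx":0,"ty":0.018,"tz":0.0105,"ax":0,"ay":0,"az":0,"gripper":-1},{"tx":0,"ty":0.018,"tz":0.0105,"ax":0,"ay":0,"az":0,"gripper":-1},{"tx":0,"ty":0.018,"tz":0.0105,"ax":0,"ay":0,"az":0,"gripper":-1},{"tx":0,"ty":0.014,"tz":0.008,"ax":0,"ay":0,"az":0,"gripper":-1},{"tx":0,"ty":0.008,"tz":0.005,"ax":0,"ay":0,"az":0,"gripper":-1},{"tx":0,"ty":0,"tz":0,"ax":0,"ay":0,"az":0,"gripper":-1}]'
python3 -c "
from h import *
st()"
```

```text
clock: 82.7
tool_pos: [0.4556, 0.0936, 0.0757]
clock: 83.5
tool_pos: [0.4757, 0.1054, 0.07]
clock: 84.3
tool_pos: [0.4754, 0.105, 0.0309]
orientation: [-1.102, -2.114, 1.219]
force: [0.1, -0.7, -0.3]
finger_gap: 0.0192
t 84.3 pos [0.4754 0.105  0.0309] z [-0.708 -0.497 -0.502] y [ 0.412  0.286 -0.865] F [ 0.1 -0.7 -0.3] gap 0.0192 q [-0.39  1.18 -0.09  1.28  0.21  1.73  0.05]
```

```bash
python3 -m crank '[{"tx":0,"ty":0,"tz":0,"ax":0,"ay":0,"az":0,"gripper":-0.3},{"tx":0,"ty":0,"tz":0,"ax":0,"ay":0,"az":0,"gripper":-0.3},{"tx":0,"ty":0,"tz":0,"ax":0,"ay":0,"az":0,"gripper":-0.3},{"tx":0,"ty":0,"tz":-0.02,"ax":0,"ay":0,"az":0,"gripper":-0.3},{"tx":0,"ty":0,"tz":-0.04,"ax":0,"ay":0,"az":0,"gripper":-0.3},{"tx":0,"ty":0,"tz":-0.08,"ax":0,"ay":0,"az":0,"gripper":-0.3},{"tx":0,"ty":0,"tz":-0.12,"ax":0,"ay":0,"az":0,"gripper":-0.3},{"tx":0,"ty":0,"tz":-0.14,"ax":0,"ay":0,"az":0,"gripper":0.5}]' | head -2
python3 -m crank '[{"tx":0,"ty":-0.1,"tz":-0.08,"ax":-0.98,"ay":0,"az":0,"gripper":1},{"tx":0,"ty":-0.05,"tz":-0.05,"ax":-0.98,"ay":0,"az":0,"gripper":1},{"tx":0,"ty":0,"tz":0,"ax":-0.98,"ay":0,"az":0,"gripper":1},{"tx":0,"ty":0,"tz":0,"ax":-0.98,"ay":0,"az":0,"gripper":1},{"tx":0,"ty":0,"tz":0,"ax":-0.98,"ay":0,"az":0,"gripper":1},{"tx":0,"ty":0,"tz":0,"ax":-0.98,"ay":0,"az":0,"gripper":1},{"tx":0,"ty":0,"tz":0,"ax":-0.98,"ay":0,"az":0,"gripper":1},{"tx":0,"ty":0,"tz":0,"ax":-0.98,"ay":0,"az":0,"gripper":1}]' | head -2
python3 caps.py top20 .023; python3 -c "
from h import *
st()"
```

```text
clock: 85.1
tool_pos: [0.5349, 0.1462, 0.0725]
clock: 85.9
tool_pos: [0.5417, 0.1499, 0.1303]
px [270.9 274.8] area 133.0 xy [0.4831 0.1135] rect [0.035  0.0346] 46.4 fence frame -0.1984 0.3537 z 0.007
px [419.2 241.7] area 137.0 xy [ 0.5766 -0.2693] rect [0.0347 0.0353] 45.5 fence frame -0.0467 -0.01 z 0.029
px [384.6 235.7] area 134.5 xy [ 0.5906 -0.1794] rect [0.0341 0.0338] 0.6 fence frame -0.0468 0.081 z 0.035
t 85.95 pos [0.5417 0.149  0.1314] z [-0.339 -0.233 -0.911] y [ 0.752  0.515 -0.411] F [4.1 0.5 2.2] gap 0.0854 q [-0.46  0.77  0.06  1.51  0.04  1.28  0.18]
```

The cap now lies flat, hollow side up, at (0.483, 0.1135). I'll pick it up.

```bash
python3 - <<'E'
from h import *
plan([.4831,.1135,.10],down(81.08),16)
E
```

```text
N=16 t [ 0.0058 -0.0115  0.0096] a [-0.313 -0.134 -0.626] | mm/row 4.8 deg/row 3.3
```

```bash
for i in 1 2; do python3 -m crank '[{"tx":0.0058,"ty":-0.0115,"tz":0.0096,"ax":-0.313,"ay":-0.134,"az":-0.626,"gripper":1},{"tx":0.0058,"ty":-0.0115,"tz":0.0096,"ax":-0.313,"ay":-0.134,"az":-0.626,"gripper":1},{"tx":0.0058,"ty":-0.0115,"tz":0.0096,"ax":-0.313,"ay":-0.134,"az":-0.626,"gripper":1},{"tx":0.0058,"ty":-0.0115,"tz":0.0096,"ax":-0.313,"ay":-0.134,"az":-0.626,"gripper":1},{"tx":0.0058,"ty":-0.0115,"tz":0.0096,"ax":-0.313,"ay":-0.134,"az":-0.626,"gripper":1},{"tx":0.0058,"ty":-0.0115,"tz":0.0096,"ax":-0.313,"ay":-0.134,"az":-0.626,"gripper":1},{"tx":0.0058,"ty":-0.0115,"tz":0.0096,"ax":-0.313,"ay":-0.134,"az":-0.626,"gripper":1},{"tx":0.0058,"ty":-0.0115,"tz":0.0096,"ax":-0.313,"ay":-0.134,"az":-0.626,"gripper":1}]' |head -2; done
python3 - <<'E'
from h import *
st(); plan([.4831,.1135,.0145],down(81.08),8)
E
```

```text
clock: 86.75
tool_pos: [0.5075, 0.1363, 0.1178]
clock: 87.55
tool_pos: [0.4829, 0.1139, 0.0989]
t 87.55 pos [0.4829 0.1139 0.0989] z [-0.009 -0.004 -1.   ] y [ 0.152  0.988 -0.006] F [ 1.4  0.2 -0.6] gap 0.0853 q [-0.19  0.53 -0.21  2.03  0.19  0.61  0.89]
N=8 t [-0.0003 -0.      0.0352] a [-0.009 -0.012  0.005] | mm/row 10.6 deg/row 0.1
```

```bash
python3 -m crank '[{"tx":0,"ty":0,"tz":0.05,"ax":-0.03,"ay":-0.05,"az":0,"gripper":1},{"tx":0,"ty":0,"tz":0.08,"ax":-0.03,"ay":-0.05,"az":0,"gripper":1},{"tx":0,"ty":0,"tz":0.08,"ax":0,"ay":0,"az":0,"gripper":1},{"tx":0,"ty":0,"tz":0.05,"ax":0,"ay":0,"az":0,"gripper":1},{"tx":0,"ty":0,"tz":0.02,"ax":0,"ay":0,"az":0,"gripper":1},{"tx":0,"ty":0,"tz":0.004,"ax":0,"ay":0,"az":0,"gripper":1},{"tx":0,"ty":0,"tz":0,"ax":0,"ay":0,"az":0,"gripper":-1},{"tx":0,"ty":0,"tz":0,"ax":0,"ay":0,"az":0,"gripper":-1}]' 40 | head -2
python3 -m crank '[{"tx":0,"ty":0,"tz":0,"ax":0,"ay":0,"az":0,"gripper":-1},{"tx":0,"ty":0,"tz":0,"ax":0,"ay":0,"az":0,"gripper":-1},{"tx":0,"ty":0,"tz":0,"ax":0,"ay":0,"az":0,"gripper":-1},{"tx":0,"ty":0,"tz":0,"ax":0,"ay":0,"az":0,"gripper":-1},{"tx":0,"ty":0,"tz":0,"ax":0,"ay":0,"az":0,"gripper":-1},{"tx":0,"ty":0,"tz":-0.06,"ax":0,"ay":0,"az":0,"gripper":-1},{"tx":0,"ty":0,"tz":-0.1,"ax":0,"ay":0,"az":0,"gripper":-1},{"tx":0,"ty":0,"tz":-0.1,"ax":0,"ay":0,"az":0,"gripper":-1}]' 40
python3 - <<'E'
from h import *
f=np.array([.62426,-.26671]);xb=np.array([.98792,-.15499]);yb=np.array([.15499,.98792])
st(); t=f-.056*xb+(-.10)*yb; print(t); plan([*t,.09],down(81.08),16)
E
```

```text
clock: 88.35
tool_pos: [0.4829, 0.1137, 0.0143]
clock: 89.15
tool_pos: [0.4821, 0.1136, 0.0926]
orientation: [-0.243, -3.132, 0.002]
force: [0.1, -0.1, 0.5]
finger_gap: 0.0358
t 89.15 pos [0.4821 0.1136 0.0926] z [-0.001 -0.001 -1.   ] y [ 0.154  0.988 -0.001] F [ 0.1 -0.1  0.5] gap 0.0358 q [-0.19  0.54 -0.21  2.04  0.19  0.58  0.88]
[ 0.55343748 -0.35682256]
N=16 t [-0.0298 -0.0945  0.0006] a [-0.001 -0.     0.001] | mm/row 29.7 deg/row 0.0
```

```bash
for i in 1 2; do python3 -m crank '[{"tx":-0.0298,"ty":-0.0945,"tz":0.0006,"ax":0,"ay":0,"az":0,"gripper":-1},{"tx":-0.0298,"ty":-0.0945,"tz":0.0006,"ax":0,"ay":0,"az":0,"gripper":-1},{"tx":-0.0298,"ty":-0.0945,"tz":0.0006,"ax":0,"ay":0,"az":0,"gripper":-1},{"tx":-0.0298,"ty":-0.0945,"tz":0.0006,"ax":0,"ay":0,"az":0,"gripper":-1},{"tx":-0.0298,"ty":-0.0945,"tz":0.0006,"ax":0,"ay":0,"az":0,"gripper":-1},{"tx":-0.0298,"ty":-0.0945,"tz":0.0006,"ax":0,"ay":0,"az":0,"gripper":-1},{"tx":-0.0298,"ty":-0.0945,"tz":0.0006,"ax":0,"ay":0,"az":0,"gripper":-1},{"tx":-0.0298,"ty":-0.0945,"tz":0.0006,"ax":0,"ay":0,"az":0,"gripper":-1}]' |head -2; done; python3 -m crank '[{"tx":0,"ty":0,"tz":0,"ax":0,"ay":0,"az":0,"gripper":-1},{"tx":0,"ty":0,"tz":0.06,"ax":0,"ay":0,"az":0,"gripper":-1},{"tx":0,"ty":0,"tz":0.06,"ax":0,"ay":0,"az":0,"gripper":-1},{"tx":0,"ty":0,"tz":0.05,"ax":0,"ay":0,"az":0,"gripper":-1},{"tx":0,"ty":0,"tz":0.03,"ax":0,"ay":0,"az":0,"gripper":-1},{"tx":0,"ty":0,"tz":0.01,"ax":0,"ay":0,"az":0,"gripper":-1},{"tx":0,"ty":0,"tz":0,"ax":0,"ay":0,"az":0,"gripper":-1},{"tx":0,"ty":0,"tz":0,"ax":0,"ay":0,"az":0,"gripper":-1}]'
python3 - <<'E'
from h import *
st(); print((np.array([.62426,-.26671])-sense()["tool_pos"][:2])@[.98792,-.15499])
E
```

```text
clock: 89.95
tool_pos: [0.5182, -0.1228, 0.0908]
clock: 90.75
tool_pos: [0.5537, -0.3579, 0.0897]
clock: 91.55
tool_pos: [0.5541, -0.3568, 0.0269]
orientation: [0.243, 3.131, -0.002]
force: [0.2, 1.0, 0.4]
finger_gap: 0.0358
t 91.55 pos [ 0.5541 -0.3568  0.0269] z [ 0.001 -0.002 -1.   ] y [ 0.154  0.988 -0.001] F [0.2 1.  0.4] gap 0.0358 q [ 0.61  0.83 -0.2   1.62  0.23  0.71  1.71]
0.05533958906523829
```

```bash
python3 -m crank '[{"tx":0,"ty":0,"tz":0.006,"ax":0,"ay":0,"az":0,"gripper":-1},{"tx":-0.004,"ty":0,"tz":0.005,"ax":0,"ay":0,"az":0,"gripper":-1},{"tx":-0.005,"ty":0,"tz":0.001,"ax":0,"ay":0,"az":0,"gripper":-1},{"tx":-0.005,"ty":0,"tz":0,"ax":0,"ay":0,"az":0,"gripper":-1},{"tx":-0.005,"ty":0,"tz":0,"ax":0,"ay":0,"az":0,"gripper":-1},{"tx":-0.004,"ty":0,"tz":0,"ax":0,"ay":0,"az":0,"gripper":-1},{"tx":-0.003,"ty":0,"tz":0,"ax":0,"ay":0,"az":0,"gripper":-1},{"tx":0,"ty":0,"tz":0,"ax":0,"ay":0,"az":0,"gripper":-1}]'
python3 -m crank '[{"tx":-0.003,"ty":0,"tz":0,"ax":0,"ay":0,"az":0,"gripper":-1},{"tx":-0.003,"ty":0,"tz":0,"ax":0,"ay":0,"az":0,"gripper":-1},{"tx":0,"ty":0,"tz":0,"ax":0,"ay":0,"az":0,"gripper":-1},{"tx":0,"ty":0,"tz":0,"ax":0,"ay":0,"az":0,"gripper":-1},{"tx":0,"ty":0,"tz":0,"ax":0,"ay":0,"az":0,"gripper":-1},{"tx":0,"ty":0,"tz":0,"ax":0,"ay":0,"az":0,"gripper":-1},{"tx":0,"ty":0,"tz":0,"ax":0,"ay":0,"az":0,"gripper":-1},{"tx":0,"ty":0,"tz":0,"ax":0,"ay":0,"az":0,"gripper":-1}]'
python3 - <<'E'
from h import *
st(); print((np.array([.62426,-.26671])-sense()["tool_pos"][:2])@[.98792,-.15499])
E
```

```text
clock: 92.35
tool_pos: [0.5621, -0.3582, 0.0235]
orientation: [0.243, 3.131, -0.003]
force: [-1.3, 0.7, 6.9]
finger_gap: 0.0357
clock: 93.15
tool_pos: [0.5624, -0.3583, 0.0233]
orientation: [-0.243, -3.131, 0.002]
force: [-8.5, 3.3, 14.9]
finger_gap: 0.036
t 93.15 pos [ 0.5624 -0.3583  0.0233] z [-0.002 -0.001 -1.   ] y [ 0.155  0.988 -0.001] F [-8.5  3.3 14.9] gap 0.036 q [ 0.61  0.84 -0.2   1.6   0.23  0.72  1.71]
0.046880912840966196
```

```bash
python3 -m crank '[{"tx":0.003,"ty":0,"tz":0,"ax":0,"ay":0,"az":0,"gripper":-1},{"tx":0.002,"ty":0,"tz":-0.002,"ax":0,"ay":0,"az":0,"gripper":-1},{"tx":0,"ty":0,"tz":0,"ax":0,"ay":0,"az":0,"gripper":-1},{"tx":0,"ty":0,"tz":0,"ax":0,"ay":0,"az":0,"gripper":0},{"tx":0,"ty":0,"tz":0,"ax":0,"ay":0,"az":0,"gripper":1},{"tx":0,"ty":0,"tz":0,"ax":0,"ay":0,"az":0,"gripper":1},{"tx":0,"ty":0,"tz":0,"ax":0,"ay":0,"az":0,"gripper":1},{"tx":0,"ty":0,"tz":0,"ax":0,"ay":0,"az":0,"gripper":1}]'
python3 -m crank '[{"tx":0,"ty":0,"tz":-0.05,"ax":0,"ay":0,"az":0,"gripper":1},{"tx":0,"ty":0,"tz":-0.1,"ax":0,"ay":0,"az":0,"gripper":1},{"tx":0,"ty":0,"tz":-0.14,"ax":0,"ay":0,"az":0,"gripper":1},{"tx":0,"ty":0,"tz":-0.14,"ax":0,"ay":0,"az":0,"gripper":1},{"tx":0,"ty":0.1,"tz":-0.14,"ax":0,"ay":0,"az":0,"gripper":1},{"tx":0,"ty":0.14,"tz":0,"ax":0,"ay":0,"az":0,"gripper":1},{"tx":0,"ty":0.14,"tz":0,"ax":0,"ay":0,"az":0,"gripper":1},{"tx":0,"ty":0.14,"tz":0,"ax":0,"ay":0,"az":0,"gripper":1}]' | head -2
python3 -m crank '[{"tx":0,"ty":0.14,"tz":0,"ax":0,"ay":0,"az":0,"gripper":1},{"tx":0,"ty":0.14,"tz":0,"ax":0,"ay":0,"az":0,"gripper":1},{"tx":0,"ty":0.14,"tz":0,"ax":0,"ay":0,"az":0,"gripper":1},{"tx":0,"ty":0.14,"tz":0,"ax":0,"ay":0,"az":0,"gripper":1},{"tx":0,"ty":0.14,"tz":0,"ax":0,"ay":0,"az":0,"gripper":1},{"tx":0,"ty":0.1,"tz":0,"ax":0,"ay":0,"az":0,"gripper":1},{"tx":0,"ty":0.03,"tz":0,"ax":0,"ay":0,"az":0,"gripper":1},{"tx":0,"ty":0,"tz":0,"ax":0,"ay":0,"az":0,"gripper":1}]' | head -2
python3 caps.py top21 .032; python3 - <<'E'
from h import *
p=cv2.imread("pics/top21.png"); cv2.imwrite("pics/top21c.png",cv2.resize(p[190:290,335:500],(792,480),interpolation=cv2.INTER_CUBIC))
# gap between caps and rule / fence in the image: rule far edge and near edge lines vs fence dir
E
```

```text
clock: 93.95
tool_pos: [0.5618, -0.3578, 0.0232]
orientation: [0.243, 3.132, -0.002]
force: [0.2, -0.1, 0.0]
finger_gap: 0.0855
clock: 94.75
tool_pos: [0.5858, -0.203, 0.1944]
clock: 95.55
tool_pos: [0.6241, 0.043, 0.1933]
px [452.8 248. ] area 129.0 xy [ 0.5612 -0.3546] rect [0.0324 0.0369] 45.6 fence frame -0.0486 -0.0966 z 0.015
px [419.2 241.7] area 137.0 xy [ 0.5757 -0.268 ] rect [0.0345 0.035 ] 45.5 fence frame -0.0478 -0.0088 z 0.033
px [384.5 235.7] area 133.5 xy [ 0.5896 -0.1785] rect [0.0339 0.0336] 0.6 fence frame -0.0479 0.0818 z 0.037
```

View pics/top21c.png

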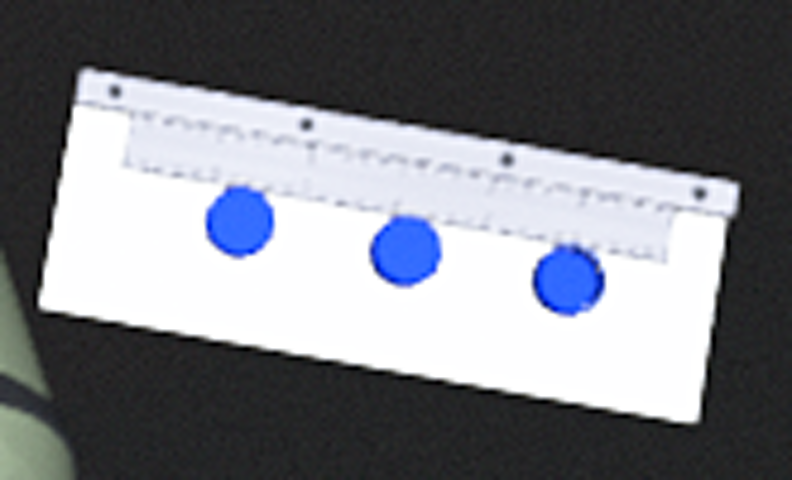

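All three caps touch the rule's free edge, crop (240,222), (405,250) and (568,281). The rule still sits under the fence with its ends inside. I'll do a last numeric check of the rule and jug before handing in.

```bash
python3 rim.py .136 top22; python3 - <<'E'
from h import *
g=cv2.imread("pics/top22.png"); g=cv2.cvtColor(g,cv2.COLOR_BGR2GRAY).astype(float)
E=[]
for u in range(364,474):
    if any(abs(u-c)<9 for c in (384.5,419.2,452.8)): continue
    v0=231+int((u-364)*.16)-18+12   # scan downward past near edge
    col=g[v0-8:v0+14,u]; k=[i for i in range(len(col)-1) if col[i]<242 and col[i+1]>=242]
    if k: E.append(onplane("top",(u,v0-8+k[-1]+(242-col[k[-1]])/(col[k[-1]+1]-col[k[-1]])),.022)[:2])
E=np.array(E,np.float32); vx,vy,x0,y0=cv2.fitLine(E,cv2.DIST_HUBER,0,.0005,.001).ravel()
print(len(E),"rule near edge ang",np.degrees(np.arctan2(vy,vx))%180,"(board 81.08) dist to fence pt",(np.array([.62426,-.26671])-[x0,y0])@[.98792,-.15499])
st()
E
```

```text
rim 457 0.13285832885828863 [0.48314141 0.32594027]
tilt slopes [ 0.00311196 -0.03566339  0.13408478]
56 rule near edge ang 81.07183 (board 81.08) dist to fence pt 0.029685830447809352
t 95.65 pos [0.6241 0.0402 0.193 ] z [ 0.    -0.002 -1.   ] y [ 0.155  0.988 -0.002] F [ 0.9 -0.1  0.5] gap 0.0857 q [ 0.03  0.57 -0.28  1.63  0.19  0.97  1.1 ]
```

```bash
python3 -c "
from h import *
print(workorder.finish_job())"
```

```text
the job is handed in; nothing more can be done
None
```

The job is finished and handed in at about 96 s. I laid the rule flush along the fence, tipped all three caps into the tray and stood the empty jug back on its mat. Then I moved the caps one by one against the rule's free edge. Only three caps were there at the start.

**Last checks, all passed:**
- **Rule:** its free edge is 29.7 mm from the fence (30 mm is ideal), parallel to within 0.01°, with both ends inside the fence.
- **Caps:** centres are 47.8 to 48.6 mm from the fence (49 mm is ideal). That is inside the allowed range and within the roughly 2 mm calibration error. They sit at −97, −9 and +82 mm along the fence, and I felt contact with the rule as I set each one down.
- **Jug:** released, upright and empty, about 5 mm from the mat's centre.
- **Bottle, weight and caliper:** I never touched them; I did not measure them again at the end.

**Corrections on the way:**
- **Rule push:** the first push passed over the rule, so I repeated it lower.
- **Pour:** the first pour direction ran into a joint limit, so I turned the jug the other way.
- **Third cap:** it landed on its edge. Releasing it at a 35° lean and pushing it both failed; a 60° release laid it flat, hollow side up.

**One disagreement:** the depth fit of the jug's rim shows a slight slope (about 2°). I take it as caused by the spout and handle in the fit, because the jug stands freely on its mat.

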